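# Load a pickle jar in the labelling jig and clamp it

### The arm

A 7-joint arm with a two-finger parallel gripper is mounted at the origin on the work surface. World frame = base frame: x ahead of the robot, y to its left, z up, the work surface at z = 0. Lengths are in mm, angles in rad, forces in N, time in s.
With the tool pointing down it reaches from about 400 to 875 mm from the base axis. Payload 4.4 kg.
Tool frame: the origin (TCP) lies at the very end of the fingers, on their centre line; the grasp point (between the pads) lies 19 mm behind it (ctrl.pinch_z is the z of the grasp point in the tool frame, in mm); z points along the fingers, x is the direction in which the jaws open and shut, and the axes are right-handed (so a half turn about z gives the same grasp; the last joint's range is limited). The gripper opens to 85 mm and grips with 20 to 120 N. Pads are 22 mm wide; open, the fingers measure 114 mm over their backs; the gripper's body (76 mm by 85 mm) begins 54 mm behind the grasp point. The pads swing forward as they close: fully open they stand 13 mm farther back than shut.
Start: joints at [-1.199, 0.628, 0.038, 1.517, -0.027, 0.996, -0.02], TCP at [275.545, 588.721, 231.313] pointing down, gripper open.
Joint ranges: [-3.06, 3.06], [-0.37, 2.12], [-1.25, 1.32], [0.18, 2.47], [-1.1, 4.24], [0.23, 1.98], [-2.94, 2.94]. Speed limits (rad/s): [2.57, 2.57, 3.14, 3.14, 3.14, 3.14, 3.14].

### API

Orientations are given as [roll, pitch, yaw] about the fixed x, y, z axes, in that order (R = Rz(yaw) Ry(pitch) Rx(roll)).
In Python, from cell import sensors, get_image, order, ctrl gives the robot as it stands.
- The arm moves only by the tool arm_command, never from a script. Its argument "rows" is a list that holds one entry, the list of rows, each a list of 6 numbers: the shift along the tool's x, y, z in mm, then the turn, a rotation vector about the tool's x, y, z in degrees. A call has 1 to 20 rows; each row is the pose to reach, as a shift and turn from the pose commanded when the call began, along the tool's axes at that moment; what a row does not reach only later rows make up. A row lasts 1/12 s, in which the tool goes at most 41.7 mm and 7.16 degrees, less where a joint would pass 70% of its speed; a pose out of reach is approached as far as the arm can. A call with a gripper value outside its range is refused whole. "claw" is the opening, from -1 (shut) to 1 (fully open), set as the call begins (left out, the last holds). The fingers move at their own pace and stop on an object; the grip force is fixed at half the most. Time passes only in rows, so rows that repeat a pose let the fingers close. It gives the time, the measured TCP pose, the force and the opening at its end, in the units of the state.
- sensors.read_state(): the state, without advancing time (a new reading comes with each control period).
- get_image(name): name is "scene" or "side" or "wrist"; returns a dict with "pixels" (400x640x3 uint8, red, green, blue), "z_map" (400x640 float32, mm along the optical axis (not along the pixel's ray), 0 where there is no reading), "K" (3x3 intrinsics, pixels), "pose" (4x4, takes a point from camera to world coordinates). Camera axes: x right, y up, looking along -z (the intrinsics and any distortion apply to the point x, -y, -z); pixel columns grow to the right and rows downward; lengths in mm; the calibration is good to about 2 mm. A picture is of the moment at which its call begins.
- order.finish_job(): hands the job in, once; it reports no verdict.
The state is a dict: "clock": time; "qpos": joint angles; "qd": joint speeds; "tau": joint torques, N m; "eef_pos": TCP position; "tool_rot": TCP orientation; "force": force on the tool from outside, world axes, zero at the start; "torque": the same for the moment, N m; "width": finger opening in mm.
Only numpy, scipy, OpenCV 4.12 (cv2) and the standard library are available. Lean on these libraries where they do the work, as an engineer would, in place of code of your own. Each camera call takes 0.05 s, during which the arm holds its last target.

### The job

Roll the jar that lies on the labelling jig's deck forward over the edge into the vee (roll it, do not lift it) and let it settle; then slide it along the vee, away from its blue lid, until its base is fully home against the blue end stop; then swing the red clamp over and press it down until its pad holds the jar with about 12 N, and let go. It is glass, so be gentle throughout: never push or clamp it with more than about 20 N, never knock it along fast, and leave the other kitchen things alone.

Things in the scene. Friction and masses are not known exactly. Their poses are not given: they have to be found in the camera images.
- jar_center (a point): centre of the green pickle jar (plain white label band) lying on the deck: cylinder 60 mm across, 110 long, 0.3 to 0.6 kg. Its y axis is the jar's axis: base at y = -55 mm, blue lid (16 mm) ends at y = +55; x and z turn as it rolls. In vee_seat's frame it starts at x -78 to -60 mm, y +20 to +36 mm, up to 0.18 rad askew.
- vee_seat (a point): fixed on the jig, 57 mm above the table: where the jar's centre is when it lies in the vee against the end stop. x points across the vee from the deck to the clamp post; y runs along the vee away from the stop (lid end at +y); z up. Only friction (0.5 to 3 N) resists a jar sliding along the vee.
- vee_edge (a point): fixed: edge where deck meets vee, at x -20, y 0, z -23 mm from vee_seat, axes alike. The white deck is flat, x -105 to 0, y -65 to +95 mm of this point, with a bead 7 mm high at x = -101 and, at its -y side, a blue guide 15 mm high reaching to y = -43. Vee: 120 degrees, 11.5 mm deep below the edge, far face higher. Once its axis passes the edge the jar rolls in by itself and centres.
- stop_face (a point): fixed: middle of the blue end stop's face, at y = -55 mm from vee_seat and level with it; the face looks to +y and is 56 mm wide, from 49 mm below to 21 mm above this point. The jar's base goes flat against it.
- clamp (a joint): angle of the red clamp arm, rad: 0 = level, reaching over the vee to -x; positive = opened up and back towards +x; starts 1.75 to 2.0 (upright, leaning back), goes down to -0.3. Hinge friction of 1.3 N m holds it wherever it is left; moving it takes 5 to 8 N at the handle.
- clamp_handle (a point): middle of the clamp's yellow handle: a round bar 14 mm across, 180 mm from the hinge axis, sticking out from the arm's end along -y of vee_seat, bare for 78 mm from the arm's side; this point is 45 mm from the arm's middle plane (y = -45 of vee_seat). The bar may turn within a pinch as the arm swings.
- clamp_hinge (a point): fixed: middle of the clamp's hinge axis (along y of vee_seat), at x +75, y 0, z +58 mm from vee_seat, between two metal cheeks 44 mm wide over all with tops 13 mm above it.
- pad_screw (a point): point on the arm's middle line 75 mm from the hinge. Under it a rubber pad, 24 mm across, on a spindle screwed to an unknown height: it meets the seated jar at clamp -0.15 to +0.2, to be felt. The pad is sprung: 2 N at touch, then 5 N more per mm, 6 mm at most. Pressed straight down, the handle feels like 5 to 6 N (swinging) plus 0.42 x the pad's force: 11 N leaves 12 N on the jar.
- label_roll: bystander: paper roll of labels (64 mm across, 30 high, hole 26) standing on the jig's base plate behind the clamp post; leave it; origin at its underside
- spare_lid: bystander: spare blue lid (52 mm across, 14 high) lying on the jig's base plate behind the clamp post; leave it; origin at its underside
- full_jar: bystander: upright green glass jar with blue lid, 66 mm across, 115 high; leave it; origin at its underside
- tall_jar: bystander: upright amber jar with blue lid, 72 mm across, 140 high; leave it; origin at its underside
- bowl: bystander: white bowl, 124 mm across, 50 high; leave it; origin at its underside
- salt: bystander: white salt shaker with steel cap, 44 mm across, 85 high; leave it; origin at its underside
- spoon: bystander: wooden spoon lying at the back; leave it; origin at its underside
There are look-alikes about, which are no part of the job. What is shaped like the part that bears jar_center but pink is not meant.

How it is judged:
By the outcome, as a careful person would: the job done as asked, in the order asked, and still so for the second after the job is handed in, with the robot touching nothing.
It also fails if it takes over 72 s, if anything falls off the work surface, if the arm or the gripper's body presses on something with over 40 N, if the wrist force passes 120 N, or if a joint passes its speed limit or range.

## Working session

There is one attempt and no reset: what is moved stays moved. The work goes in short steps, Python scripts to look and compute and a tool call to move; the robot and the scene stay as the last step left them, time stands still between calls to the robot, and variables do not carry over. Pictures are saved under pics/ and viewed, and the job is handed in when it is done.

Besides the shell and the picture viewer there is one more tool, called after "Emit:" by a JSON object that holds its "fn" and its "kwargs". arm_command: Moves the arm, as the interface text tells. Its arguments: {"type":"object","properties":{"rows":{"type":"array","items":{"type":"array","items":{"type":"array","items":{"type":"number"}}}},"claw":{"type":"number"}},"required":["rows"]}

```bash
ls; mkdir -p pics
python3 - <<'E'
from cell import sensors,get_image,ctrl
import cv2
print(sensors.read_state(), ctrl.pinch_z)
for n in ["scene","side","wrist"]:
    im=get_image(n); cv2.imwrite(f"pics/{n}0.png",im["pixels"][:,:,::-1]); print(n,im["K"].tolist(),im["pose"].round(3).tolist())
E
```

```text
pics
{'clock': 0.0, 'qpos': array([-1.19878267,  0.62933186,  0.03846047,  1.51840716, -0.02704849,
        0.99632098, -0.02003754]), 'qd': array([-0.00095102, -0.00126402, -0.00060434,  0.00228401, -0.00111595,
        0.00079226,  0.00018154]), 'tau': array([ 3.47479443e-05, -5.63400793e+01,  1.22565676e+00, -1.93446279e+01,
        1.08754591e-02,  1.04121826e-02, -1.20430394e-05]), 'eef_pos': array([275.26884096, 588.11369377, 230.38616307]), 'tool_rot': array([-3.14158898e+00,  1.94926522e-03,  1.13290289e+00]), 'force': array([-0.5866193 , -0.89812388, -0.26288185]), 'torque': array([-0.00086596, -0.021351  ,  0.05115891]), 'width': 85.43954991091742} -18.700000000000003
scene [[438.16846283907137, 0.0, 317.00175432783686], [0.0, 438.16846283907137, 198.69398061857876], [0.0, 0.0, 1.0]] [[-0.724, -0.575, 0.38, 1001.184], [0.69, -0.608, 0.393, 489.711], [0.005, 0.547, 0.837, 1094.536], [0.0, 0.0, 0.0, 1.0]]
side [[374.0218762552766, 0.0, 310.5327834731056], [0.0, 374.0218762552766, 193.39892816912973], [0.0, 0.0, 1.0]] [[0.848, 0.361, -0.388, 105.876], [-0.53, 0.577, -0.621, -699.773], [-0.0, 0.732, 0.681, 852.028], [0.0, 0.0, 0.0, 1.0]]
wrist [[323.11352588511807, 0.0, 320.41351408193924], [0.0, 323.11352588511807, 196.44971639369845], [0.0, 0.0, 1.0]] [[0.425, -0.867, -0.259, 208.558], [0.905, 0.407, 0.124, 620.18], [-0.002, -0.288, 0.958, 372.876], [0.0, 0.0, 0.0, 1.0]]
```

View pics/scene0.png

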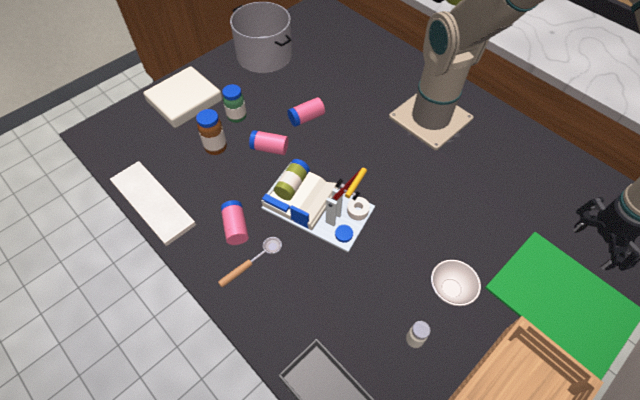

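View pics/side0.png

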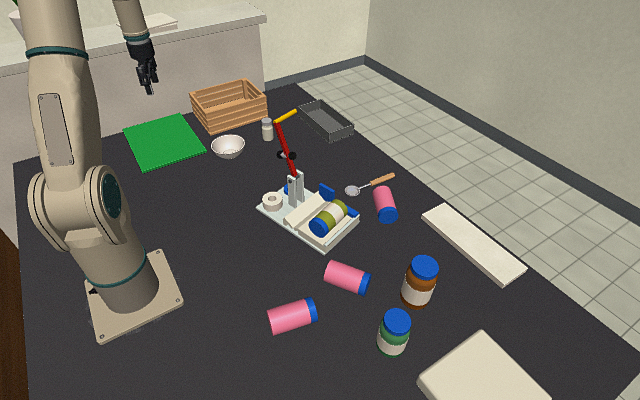

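View pics/wrist0.png

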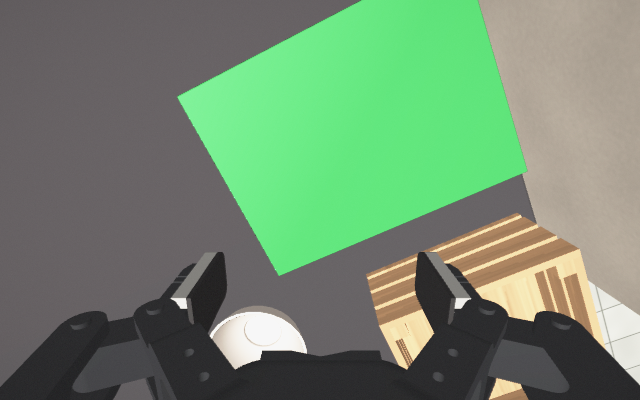

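```bash
cat > h.py <<'E'
from cell import sensors,get_image,ctrl
import cv2, numpy as np
def pts(im):
    K,T,z=im["K"],im["pose"],im["z_map"]
    v,u=np.mgrid[:z.shape[0],:z.shape[1]]
    p=np.stack([(u-K[0,2])/K[0,0]*z,-(v-K[1,2])/K[1,1]*z,-z],-1)
    return p@T[:3,:3].T+T[:3,3]
def crop(im,u0,v0,u1,v1,s,name):
    c=im["pixels"][v0:v1,u0:u1,::-1]
    cv2.imwrite("pics/"+name,cv2.resize(c,None,fx=s,fy=s,interpolation=cv2.INTER_CUBIC))
E
python3 - <<'E'
from h import *
s=get_image("scene");d=get_image("side")
crop(s,240,130,400,260,5,"s1.png");crop(d,240,95,390,260,5 and 3.6,"d1.png")
for n,im,b in(("scene",s,(250,150,385,255)),("side",d,(250,95,370,260))):
    P=pts(im);u0,v0,u1,v1=b
    hsv=cv2.cvtColor(im["pixels"],cv2.COLOR_RGB2HSV)[v0:v1,u0:u1]; Q=P[v0:v1,u0:u1]
    for c,lo,hi in(("green",(25,90,40),(45,255,255)),("blue",(105,150,60),(125,255,255)),("red",(172,150,60),(180,255,255)),("red2",(0,150,60),(6,255,255)),("yel",(18,170,120),(28,255,255)),("white",(0,0,170),(180,60,255))):
        m=cv2.inRange(hsv,lo,hi); k,l,st,ce=cv2.connectedComponentsWithStats(m)
        for i in range(1,k):
            if st[i,4]>15:
                q=Q[l==i]; print(n,c,(ce[i]+[u0,v0]).round(),st[i,4],np.median(q,0).round(),q.min(0).round(),q.max(0).round())
E
```

```text
scene green [297. 170.] 159 [518. -91.  90.] [ 500. -123.   69.] [1001.  490. 1095.]
scene green [284. 190.] 253 [588. -72.  79.] [ 565. -103.   39.] [1001.  490. 1095.]
scene blue [301. 164.] 85 [ 494. -101.   90.] [ 463. -182.    3.] [1001.  490. 1095.]
scene blue [288. 210.] 405 [609. -12.  48.] [ 593. -144.   -2.] [637.  35.  82.]
scene blue [344. 233.] 228 [539. 121.  22.] [514.  95.  11.] [1001.  490. 1095.]
scene red2 [342. 190.] 78 [521.  83. 173.] [506.  61. 123.] [527. 107. 243.]
scene yel [356. 182.] 186 [538. 137. 288.] [326. -12.   0.] [1001.  490. 1095.]
scene white [307. 193.] 1704 [537. -39.  34.] [ 436. -173.   -5.] [1001.  490. 1095.]
scene white [339. 221.] 1517 [512.  85.   9.] [ 404. -116.   -0.] [1001.  490. 1095.]
scene white [280. 209.] 64 [622. -48.  33.] [ 603. -103.   25.] [1001.  490. 1095.]
scene white [272. 245.] 216 [703.   5.   7.] [681. -22.  -3.] [749.  32.  18.]
side green [341. 205.] 106 [589. -93.  90.] [ 570. -112.   -1.] [659.   4.  97.]
side green [327. 219.] 196 [ 525. -117.   89.] [ 106. -700.   58.] [547. -83. 852.]
side blue [286. 189.] 34 
[... 823 characters left out ...]
 [1751. 1378. -746.] [1728. 1309. -758.] [1781. 1463. -733.]
side white [365. 121.] 84 [1821. 1243. -745.] [1772. 1141. -763.] [1910. 1298. -729.]
side white [266. 120.] 33 [617. 434.  87.] [599. 419.  84.] [632. 459.  89.]
side white [362. 130.] 131 [1731. 1165. -747.] [1686. 1015. -760.] [1774. 1295. -733.]
side white [267. 129.] 44 [608. 422.  58.] [595. 412.  26.] [629. 443.  68.]
side white [299. 172.] 16 [540.  59. 129.] [535.  48. 128.] [547.  70. 132.]
side white [291. 177.] 20 [506.  52. 129.] [499.  39. 125.] [516.  64. 130.]
side white [305. 214.] 2269 [500. -12.  34.] [ 106. -700.    4.] [642. 147. 852.]
side white [351. 190.] 83 [711.  13.   7.] [690. -18.   0.] [727.  30.  17.]
```

View pics/s1.png

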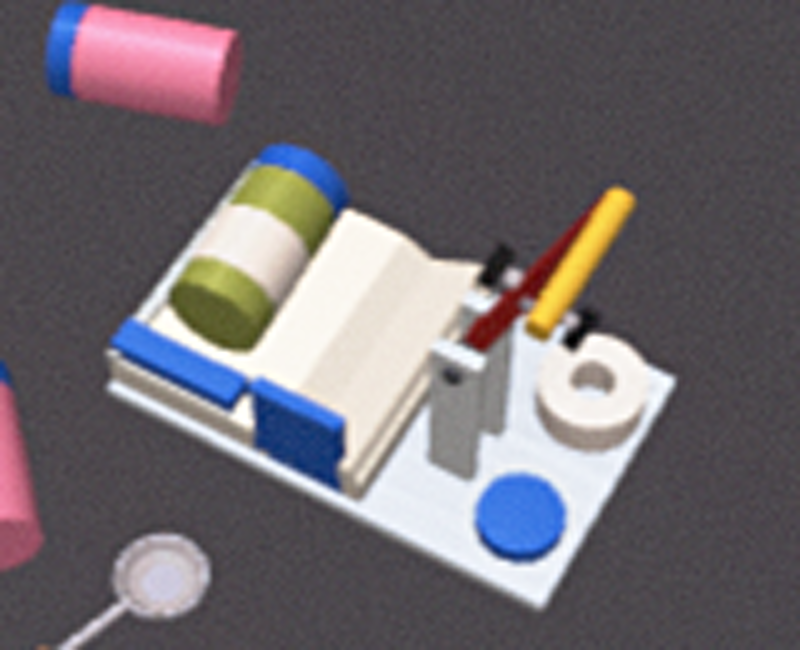

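View pics/d1.png

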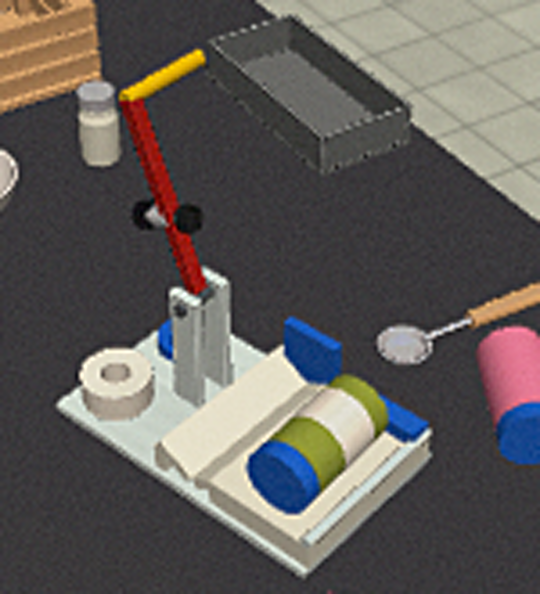

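Run:
```python
from h import *
d=get_image("side");P=pts(d);hsv=cv2.cvtColor(d["pixels"],cv2.COLOR_RGB2HSV)
m=cv2.inRange(hsv,(105,150,60),(125,255,255)); k,l,st,ce=cv2.connectedComponentsWithStats(m)
i=l[192,326]; q=P[l==i]; q=q[(q[:,2]>38)&(q[:,2]<74)&(q[:,0]<640)&(q[:,0]>570)]
# plane vertical fit robust
x=q[:,:2]
w=np.ones(len(x),bool)
for _ in range(6):
    c=x[w].mean(0);U,S,V=np.linalg.svd(x[w]-c);n=V[1];r=(x-c)@n;w=abs(r)<2.5
t=V[0]; t=t*np.sign(t[1]); 
print("stop face c",c,"dir x",t,np.degrees(np.arctan2(t[1],t[0])),w.sum(),len(w),"ext",np.percentile((x[w]-c)@t,[0,2,98,100]))
# deck plane points both cams
for nm in("scene","side"):
    im=get_image(nm);Q=pts(im).reshape(-1,3);z=Q[:,2]
    for lo,hi,name in((31,37,"deck"),(126,133,"cheek"),(5,13,"base"),(74,82,"stoptop"),(46,52,"guidetop")):
        s=Q[(z>lo)&(z<hi)&(Q[:,0]>430)&(Q[:,0]<665)&(Q[:,1]>-160)&(Q[:,1]<170)]
        if len(s)>4:
            r=cv2.minAreaRect(s[:,:2].astype(np.float32)); print(nm,name,len(s),np.median(z[(z>lo)&(z<hi)]).round(1),np.round(s.mean(0),1),[np.round(a,1) for a in r])
```

```text
stop face c [5.98666010e+02 2.65507758e-01] dir x [-0.28864742  0.95743546] 106.77699661524501 108 134 ext [-27.21805699 -25.34977215  28.68152869  29.41240347]
scene deck 889 34.1 [529.7 -25.   34.1] [array([523.4,  -0.7]), array([163.1, 282.3]), np.float64(17.0)]
scene cheek 59 129.7 [528.7  62.7 128.8] [array([522.4,  62. ]), array([43.8, 28.1]), np.float64(16.1)]
scene base 1135 8.6 [539.8  75.5   8.4] [array([544.4,   8.3]), array([309.5, 227.8]), np.float64(90.0)]
scene stoptop 228 78.2 [562.4 -30.3  78. ] [array([548.8, -30.5]), array([217.8, 122.4]), np.float64(83.0)]
scene guidetop 211 48.6 [607.  -55.3  48.8] [array([585. , -10.9]), array([ 65.4, 223.9]), np.float64(30.2)]
side deck 770 34.2 [518.6 -56.8  34.2] [array([526.1,  -9.5]), array([159. , 274.4]), np.float64(15.3)]
side cheek 59 129.6 [520.8  55.1 128.7] [array([522.9,  56.1]), array([44.7, 27.9]), np.float64(17.4)]
side base 662 10.6 [494.6   7.6   9.1] [array([545.2,   3.3]), array([329.7, 231.6]), np.float64(88.0)]
side stoptop 211 78.3 [549.7 -56.6  78.2] [array([549.5, -39.2]), array([212. , 122.5]), np.float64(83.7)]
side guidetop 125 47.4 [581.2 -59.7  49.1] [array([551.5, -28.5]), array([153.8, 199. ]), np.float64(8.8)]
```

```bash
cat >> h.py <<'E'
from scipy.spatial.transform import Rotation as R
S0=np.array([544.,-13.7,57.]);YAW=np.radians(106.5)
def ax():
    return np.array([np.cos(YAW),np.sin(YAW),0]),np.array([-np.sin(YAW),np.cos(YAW),0])
def j2w(p):
    x,y=ax();return S0+p[0]*x+p[1]*y+np.array([0,0,p[2]])
def w2j(P):
    x,y=ax();d=np.asarray(P)-S0;return np.stack([d@x,d@y,d[...,2]],-1)
TY=YAW-np.pi/2
def go(pj,yaw=TY):
    "jig-frame TCP target -> tool shift & turn from measured pose"
    s=sensors.read_state();Rt=R.from_euler('xyz',s["tool_rot"]);Rg=R.from_euler('xyz',[np.pi,0,yaw])
    sh=Rt.inv().apply(j2w(pj)-s["eef_pos"]);return sh.round(1),np.degrees((Rt.inv()*Rg).as_rotvec()).round(2)
def st():
    s=sensors.read_state();print(round(s["clock"],2),"jig",w2j(s["eef_pos"]).round(1),"w",s["eef_pos"].round(1),"rot",np.degrees(s["tool_rot"]).round(1),"F",s["force"].round(2),"wd",round(s["width"],1))
def jarpts(im,b):
    hsv=cv2.cvtColor(im["pixels"],cv2.COLOR_RGB2HSV);P=w2j(pts(im))
    m=(cv2.inRange(hsv,(22,80,30),(48,255,255))>0)&(np.abs(P[...,0]+50)<75)&(abs(P[...,1]-20)<90)&(P[...,2]>-35)&(P[...,2]<60)
    return P[m]
E
python3 - <<'E'
from h import *
for n in("scene","side"):
    q=jarpts(get_image(n),0);t=q[q[:,2]>20]
    A=np.polyfit(t[:,1],t[:,0],1);print(n,len(q),len(t),q.min(0).round(1),q.max(0).round(1),"slope",A.round(3),"x at mid",np.polyval(A,28).round(1), np.percentile(q,[2,98],0).round(1).tolist())
print(go([-125,28,270]));st()
E
```

```text
scene 422 282 [-102.3  -31.8  -19.6] [-41.5  64.1  41.8] slope [-2.6000e-02 -6.9263e+01] x at mid -70.0 [[-97.6, -30.2, -13.5], [-44.6, 59.9, 38.7]]
side 301 247 [-111.1  -31.    -0.7] [-53.1  63.3  39.7] slope [-5.3000e-02 -8.5225e+01] x at mid -86.7 [[-109.9, -29.2, 5.6], [-59.3, 61.2, 38.8]]
(array([-543.8,  560.6,  -95.7]), array([-0.  ,  0.  , 48.42]))
0.5 jig [653.8  86.3 174.3] w [275.5 588.7 231.3] rot [-180.     0.    64.9] F [ 0.57 -0.32  0.64] wd 85.7
```

Emit:
{"fn": "arm_command", "kwargs": {"rows": [[[0,0,-40,0,0,0],[0,0,-80,0,0,0],[-140,140,-96,0,0,12],[-280,280,-96,0,0,24],[-420,420,-96,0,0,36],[-544,560,-96,0,0,48.4],[-544,560,-96,0,0,48.4],[-544,560,-96,0,0,48.4],[-544,560,-96,0,0,48.4],[-544,560,-96,0,0,48.4],[-544,560,-96,0,0,48.4],[-544,560,-96,0,0,48.4],[-544,560,-96,0,0,48.4],[-544,560,-96,0,0,48.4],[-544,560,-96,0,0,48.4],[-544,560,-96,0,0,48.4],[-544,560,-96,0,0,48.4],[-544,560,-96,0,0,48.4],[-544,560,-96,0,0,48.4],[-544,560,-96,0,0,48.4]]]}}

```text
clock: 2.17
eef_pos: [541.5, -114.3, 327.1]
tool_rot: [-3.141, -0.001, 0.289]
force: [1.3, 1.0, -0.2]
width: 85.1
```

Run:
```python
from h import *
st();w=get_image("wrist");cv2.imwrite("pics/w1.png",w["pixels"][:,:,::-1])
print(go([-125,28,270]))
P=w2j(pts(w))
q=jarpts(w,0);print(len(q))
if len(q)>20:
    t=q[q[:,2]>25];print(np.percentile(q,[1,99],0).round(1),np.polyfit(t[:,1],t[:,0],1))
```

```text
2.17 jig [-95.7  31.  270.1] w [ 541.5 -114.3  327.1] rot [-180.    -0.    16.5] F [ 1.27  0.97 -0.25] wd 85.1
(array([ 4.6, 18.2,  0.8]), array([ 0.58, -0.09, -0.58]))
2095
[[-104.2  -28.8   12.1]
 [ -46.6   62.9   37.4]] [-4.22440871e-02 -7.48501165e+01]
```

View pics/w1.png

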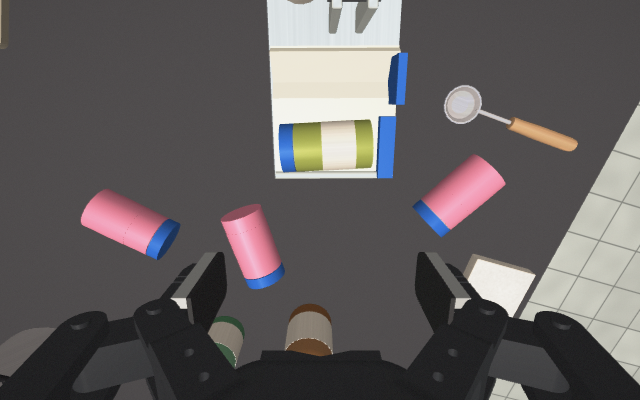

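Run:
```python
from h import *
w=get_image("wrist");P=w2j(pts(w));hsv=cv2.cvtColor(w["pixels"],cv2.COLOR_RGB2HSV)
m=cv2.inRange(hsv,(105,130,60),(125,255,255))>0
s=P[m&(abs(P[...,0])<60)&(abs(P[...,1]+60)<30)]
tp=s[s[:,2]>19];print("stop top",len(tp),tp.min(0),tp.max(0),np.polyfit(tp[:,0],tp[:,1],1))
f=s[(s[:,2]<15)&(s[:,2]>-15)];print("stop face",len(f),np.median(f,0),f.min(0),f.max(0))
# vee edge profile along x at y in 10..30 cols: z vs x
for y0 in(-20,70):
    k=(abs(P[...,1]-y0)<3)&(P[...,0]>-130)&(P[...,0]<60)&(P[...,2]<0)
    q=P[k];o=np.argsort(q[:,0]);q=q[o]
    for a in range(-128,60,4):
        b=q[(q[:,0]>=a)&(q[:,0]<a+4)]
        if len(b):print(a+2,b[:,2].mean().round(1),end="; ")
    print()
pk=(cv2.inRange(hsv,(160,60,60),(179,255,255))>0)&(P[...,2]>-30);k,l,stt,c=cv2.connectedComponentsWithStats(pk.astype(np.uint8))
for i in range(1,k):
    if stt[i,4]>300:print("pink",c[i].round(),P[l==i].min(0).round(),P[l==i].max(0).round())
```

```text
stop top 485 [-27.24467844 -66.30231763  19.00210971] [ 28.36375046 -55.79973582  22.98806922] [ 6.59041578e-04 -6.09386279e+01]
stop face 499 [-22.39220953 -56.10919842  -8.13349066] [-59.44812267 -64.31464572 -14.79050947] [ 28.10395562 -44.09217279  14.87990349]
-126 -18.2; -122 -16.9; -118 -17.8; -114 -23.9; -110 -23.5; -46 -24.1; -42 -23.5; -38 -23.8; -34 -23.6; -30 -23.8; -26 -24.0; -22 -23.6; -18 -25.0; -14 -26.5; -10 -29.2; -6 -31.3; -2 -34.1; 2 -34.4; 6 -31.8; 10 -30.0; 14 -27.6; 18 -24.7; 22 -22.9; 26 -20.9; 30 -18.5; 34 -16.3; 38 -19.8; 42 -24.2; 46 -49.2; 50 -49.0; 54 -49.3; 58 -49.1; 
-126 -17.3; -122 -16.6; -118 -18.7; -114 -22.5; -50 -24.0; -46 -23.8; -42 -23.3; -38 -23.5; -34 -23.8; -30 -23.7; -26 -23.4; -22 -23.5; -18 -24.8; -14 -26.9; -10 -29.3; -6 -31.7; -2 -33.9; 2 -34.0; 6 -31.4; 10 -29.6; 14 -27.5; 18 -25.2; 22 -22.2; 26 -20.3; 30 -17.7; 34 -15.9; 38 -20.7; 42 -23.9; 46 -49.3; 50 -49.3; 54 -49.3; 58 -49.2; 
pink [467. 179.] [-196. -215.  -30.] [-31.  32. 412.]
pink [121. 212.] [-233.   32.  -30.] [-31. 362. 412.]
pink [253. 234.] [-273.   32.  -30.] [-31. 174. 412.]
```

Emit:
{"fn": "arm_command", "kwargs": {"rows": [[[0,0,0,0,0,0],[0,0,0,0,0,0],[0,0,0,0,0,0]]], "claw": 0.4}}

```text
clock: 2.52
eef_pos: [540.9, -110.5, 326.7]
tool_rot: [-3.14, 0.0, 0.291]
force: [-0.2, 0.3, 0.2]
width: 59.8
```

Run:
```python
from h import *
st();print(go([-127,26,60]))
```

```text
2.52 jig [-91.9  30.5 269.7] w [ 540.9 -110.5  326.7] rot [-179.9    0.    16.7] F [-0.17  0.27  0.25] wd 59.8
(array([  4.4,  35.4, 209.6]), array([-0.08,  0.  ,  0.16]))
```

Emit:
{"fn": "arm_command", "kwargs": {"rows": [[[4,35,0,0,0,0],[4,35,40,0,0,0],[4,35,80,0,0,0],[4,35,120,0,0,0],[4,35,160,0,0,0],[4,35,190,0,0,0],[4,35,210,0,0,0],[4,35,210,0,0,0],[4,35,210,0,0,0],[4,35,210,0,0,0],[4,35,210,0,0,0]]]}}

```text
clock: 3.43
eef_pos: [556.3, -144.7, 118.8]
tool_rot: [3.14, -0.003, 0.289]
force: [-0.2, -0.3, 0.6]
width: 59.7
```

Run:
```python
from h import *
st();print(go([-127,26,-11]))
w=get_image("wrist");cv2.imwrite("pics/w2.png",w["pixels"][:,:,::-1])
```

```text
3.43 jig [-129.1   25.4   61.8] w [ 556.3 -144.7  118.8] rot [179.9  -0.2  16.6] F [-0.25 -0.26  0.62] wd 59.7
(array([-0.8, -2.2, 72.8]), array([ 0.09, -0.19,  0.07]))
```

View pics/w2.png

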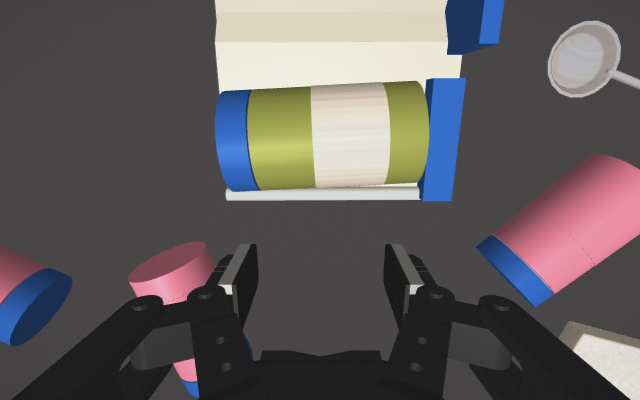

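Run:
```python
from h import *
w=get_image("wrist");P=w2j(pts(w));hsv=cv2.cvtColor(w["pixels"],cv2.COLOR_RGB2HSV)
pk=(cv2.inRange(hsv,(160,60,60),(179,255,255))>0);pk[:,:90]=0;pk[:,300:]=0
q=P[pk&(P[...,2]<20)&(P[...,2]>-60)];print(len(q),np.percentile(q,[0,1,50,99,100],0).round(1))
st()
```

```text
3947 [[-324.8   92.3  -58.2]
 [-267.3  113.3  -56.6]
 [-180.8  133.6   -7.8]
 [-169.4  172.7    3.5]
 [-168.4  201.5    4.4]]
3.53 jig [-129.2   25.8   61.5] w [ 556.  -144.9  118.5] rot [179.9  -0.2  16.5] F [ 0.38 -0.15 -0.59] wd 59.7
```

Emit:
{"fn": "arm_command", "kwargs": {"rows": [[[0,0,30,0,0,0],[0,0,55,0,0,0],[0,0,72,0,0,0],[0,0,72,0,0,0],[0,-2,72,0,0,0],[0,-4,72,0,0,0],[0,-6,72,0,0,0],[0,-8,72,0,0,0],[0,-10,72,0,0,0],[0,-12,72,0,0,0],[0,-14,72,0,0,0],[0,-15,72,0,0,0],[0,-16,72,0,0,0]]]}}

```text
clock: 4.62
eef_pos: [550.2, -129.2, 44.8]
tool_rot: [-3.141, 0.0, 0.288]
force: [0.6, 0.4, 0.8]
width: 59.9
```

Run:
```python
from h import *
st()
w=get_image("wrist");cv2.imwrite("pics/w3.png",w["pixels"][:,:,::-1])
```

```text
4.62 jig [-112.5   26.9  -12.2] w [ 550.2 -129.2   44.8] rot [-180.     0.    16.5] F [0.62 0.38 0.76] wd 59.9
```

View pics/w3.png

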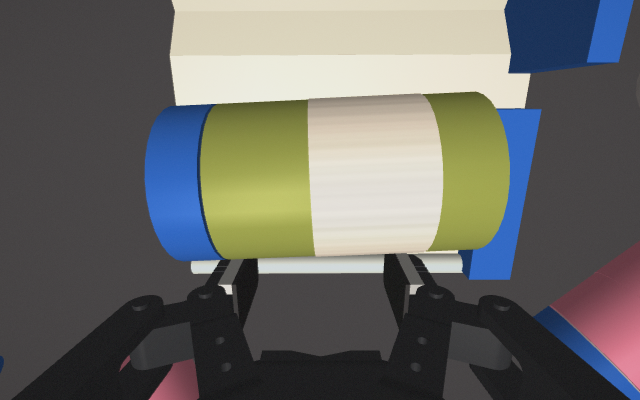

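Emit:
{"fn": "arm_command", "kwargs": {"rows": [[[0,-1,0,0,0,0],[0,-2,0,0,0,0],[0,-4,0,0,0,0],[0,-6,0,0,0,0],[0,-8,0,0,0,0],[0,-10,0,0,0,0],[0,-12,0,0,0,0],[0,-14,0,0,0,0],[0,-16,0,0,0,0],[0,-18,0,0,0,0],[0,-20,0,0,0,0],[0,-22,0,0,0,0],[0,-24,0,0,0,0],[0,-26,0,0,0,0],[0,-28,0,0,0,0],[0,-30,0,0,0,0]]]}}

```text
clock: 6.0
eef_pos: [541.7, -100.5, 44.8]
tool_rot: [-3.142, 0.0, 0.288]
force: [0.4, -0.1, 0.1]
width: 59.7
```

Run:
```python
from h import *
st()
w=get_image("wrist");cv2.imwrite("pics/w4.png",w["pixels"][:,:,::-1])
q=jarpts(w,0);t=q[q[:,2]>25];print(np.percentile(q,[1,99],0).round(1),np.polyfit(t[:,1],t[:,0],1))
```

```text
6.0 jig [-82.6  26.9 -12.2] w [ 541.7 -100.5   44.8] rot [-180.     0.    16.5] F [ 0.4  -0.09  0.1 ] wd 59.7
[[-62.6 -27.6  12. ]
 [ -8.8  64.3  37. ]] [ -0.03754236 -34.54520056]
```

View pics/w4.png

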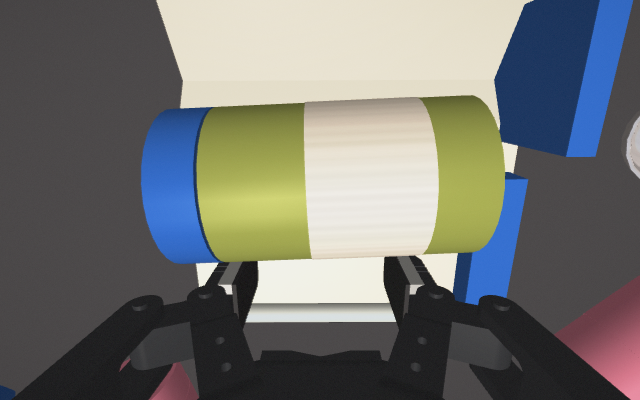

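Emit:
{"fn": "arm_command", "kwargs": {"rows": [[[0,-1.5,0,0,0,0],[0,-3,0,0,0,0],[0,-4.5,0,0,0,0],[0,-6,0,0,0,0],[0,-7.5,0,0,0,0],[0,-9,0,0,0,0],[0,-10.5,0,0,0,0],[0,-12,0,0,0,0],[0,-13.5,0,0,0,0],[0,-15,0,0,0,0],[0,-16,0,0,0,0]]]}}

```text
clock: 6.97
eef_pos: [537.1, -85.1, 44.8]
tool_rot: [-3.141, 0.0, 0.288]
force: [0.3, -0.0, 0.1]
width: 60.0
```

Run:
```python
from h import *
st()
w=get_image("wrist");cv2.imwrite("pics/w5.png",w["pixels"][:,:,::-1])
q=jarpts(w,0);t=q[q[:,2]>25];print(np.percentile(q,[1,99],0).round(1),np.polyfit(t[:,1],t[:,0],1))
```

```text
6.97 jig [-66.5  26.9 -12.2] w [537.1 -85.1  44.8] rot [-180.     0.    16.5] F [ 0.27 -0.04  0.15] wd 60.0
[[-46.3 -26.9  12. ]
 [  7.3  65.   37. ]] [ -0.03599015 -18.36672401]
```

View pics/w5.png

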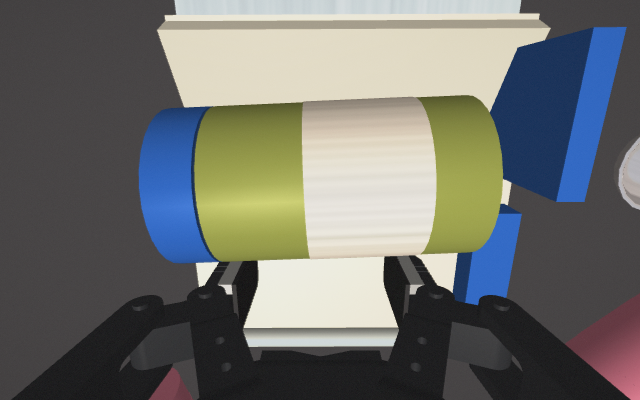

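Emit:
{"fn": "arm_command", "kwargs": {"rows": [[[0,-1,0,0,0,0],[0,-2,0,0,0,0],[0,-3,0,0,0,0],[0,-4,0,0,0,0],[0,-5,0,0,0,0],[0,-6,0,0,0,0],[0,-7,0,0,0,0],[0,-8,0,0,0,0],[0,-8,0,0,0,0]]]}}

```text
clock: 7.77
eef_pos: [534.8, -77.4, 44.8]
tool_rot: [-3.141, 0.0, 0.289]
force: [-0.0, -0.1, -0.1]
width: 60.1
```

Run:
```python
from h import *
st()
w=get_image("wrist");cv2.imwrite("pics/w6.png",w["pixels"][:,:,::-1])
q=jarpts(w,0);print(np.percentile(q,[1,99],0).round(1));t=q[q[:,2]>20];print(np.polyfit(t[:,1],t[:,0],1))
```

```text
7.77 jig [-58.5  26.9 -12.2] w [534.8 -77.4  44.8] rot [-180.     0.    16.5] F [-0.04 -0.11 -0.14] wd 60.1
[[-24.5 -26.3  15.7]
 [ 24.4  65.5  30.4]]
[-0.00335248  2.85894296]
```

View pics/w6.png

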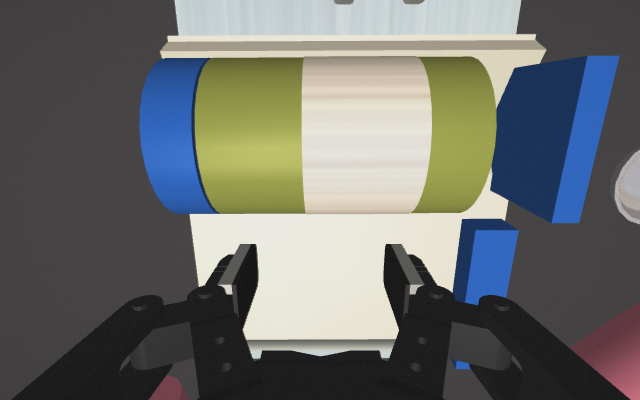

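Run:
```python
from h import *
st();print(go([-62,27,70]),go([0,118,70]),go([0,118,-10]))
```

```text
7.82 jig [-58.7  26.9 -12.2] w [534.9 -77.6  44.8] rot [-180.     0.    16.5] F [-0.19 -0.63  0.24] wd 59.8
(array([ -0.1,   3.3, -82.2]), array([-0.01,  0.  ,  0.02])) (array([-91.1, -58.7, -82.2]), array([-0.01,  0.  ,  0.02])) (array([-91.1, -58.7,  -2.2]), array([-0.01,  0.  ,  0.02]))
```

Emit:
{"fn": "arm_command", "kwargs": {"rows": [[[0,4,-30,0,0,0],[0,4,-60,0,0,0],[0,4,-82,0,0,0],[-30,-10,-82,0,0,0],[-60,-35,-82,0,0,0],[-91,-58.5,-82,0,0,0],[-91,-58.5,-82,0,0,0],[-91,-58.5,-82,0,0,0],[-91,-58.5,-50,0,0,0],[-91,-58.5,-20,0,0,0],[-91,-58.5,-2,0,0,0],[-91,-58.5,-2,0,0,0],[-91,-58.5,-2,0,0,0]]], "claw": -1}}

```text
clock: 8.9
eef_pos: [431.8, -48.2, 46.3]
tool_rot: [3.141, 0.0, 0.287]
force: [-0.2, -1.4, 0.6]
width: 0.3
```

Run:
```python
from h import *
st()
w=get_image("wrist");cv2.imwrite("pics/w7.png",w["pixels"][:,:,::-1])
```

```text
8.9 jig [ -1.2 117.4 -10.7] w [431.8 -48.2  46.3] rot [180.    0.   16.5] F [-0.18 -1.43  0.65] wd 0.3
```

View pics/w7.png

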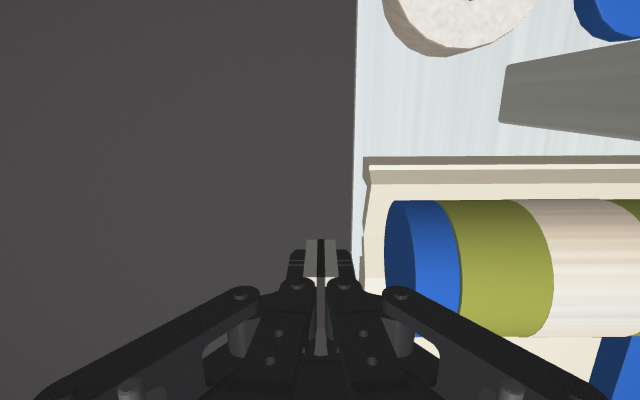

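Run:
```python
from h import *
w=get_image("wrist");P=w2j(pts(w))
for u,v in((355,270),(345,262),(348,275),(352,285),(362,290),(375,300),(400,292),(410,293),(430,305),(500,345),(390,220),(388,250)):print((u,v),P[v,u].round(1))
st()
```

```text
(355, 270) [-30.1  95.6 -48.4]
(345, 262) [  6.5 106.9   9.3]
(348, 275) [  6.6 106.5  20. ]
(352, 285) [ 11.1 106.4  34.3]
(362, 290) [ 11.2 103.3  37.4]
(375, 300) [ 5.9 98.3 35.3]
(400, 292) [13.  91.6 41.3]
(410, 293) [11.2 87.7 39.3]
(430, 305) [11.6 83.3 46.2]
(500, 345) [11.2 70.5 62.9]
(390, 220) [ 16.   83.3 -15.5]
(388, 250) [  0.1  83.4 -15.1]
9.0 jig [ -1.4 116.6  -9.4] w [432.6 -48.2  47.6] rot [ 1.799e+02 -1.000e-01  1.650e+01] F [0.36 0.44 0.36] wd -0.5
```

Emit:
{"fn": "arm_command", "kwargs": {"rows": [[[0,0,-12,0,0,0],[5,0,-12,0,0,0],[10,0,-12,0,0,0],[14,0,-12,0,0,0],[17,0,-12,0,0,0],[19,0,-12,0,0,0],[20,0,-12,0,0,0],[21,0,-12,0,0,0],[22,0,-12,0,0,0],[23,0,-12,0,0,0],[24,0,-12,0,0,0],[25,0,-12,0,0,0],[26,0,-12,0,0,0],[27,0,-12,0,0,0],[28,0,-12,0,0,0]]]}}

```text
clock: 10.25
eef_pos: [457.9, -39.5, 58.8]
tool_rot: [-3.141, 0.0, 0.288]
force: [-1.2, 0.2, -0.4]
width: 0.1
```

Run:
```python
from h import *
st()
w=get_image("wrist");cv2.imwrite("pics/w8.png",w["pixels"][:,:,::-1])
q=jarpts(w,0);print(np.percentile(q,[1,99],0).round(1))
```

```text
10.25 jig [-0.3 89.9  1.8] w [457.9 -39.5  58.8] rot [-180.     0.    16.5] F [-1.21  0.18 -0.42] wd 0.1
[[-17.2 -33.   16.3]
 [ 24.7  59.4  30.2]]
```

View pics/w8.png

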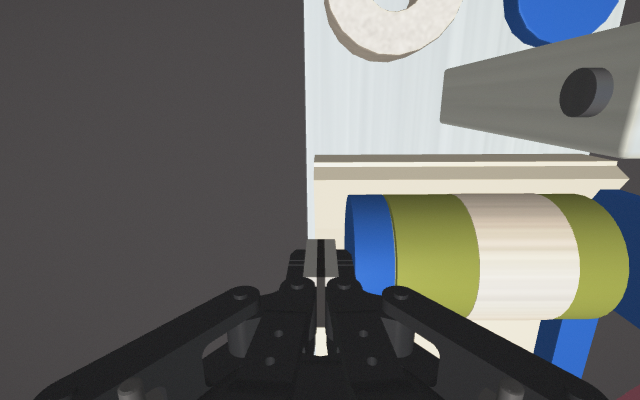

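Emit:
{"fn": "arm_command", "kwargs": {"rows": [[[1,0,0,0,0,0],[2,0,0,0,0,0],[3,0,0,0,0,0],[4,0,0,0,0,0],[5,0,0,0,0,0],[6,0,0,0,0,0],[7,0,0,0,0,0],[8,0,0,0,0,0],[9,0,0,0,0,0],[10,0,0,0,0,0],[11,0,0,0,0,0],[12,0,0,0,0,0],[13,0,0,0,0,0],[14,0,0,0,0,0],[15,0,0,0,0,0],[16,0,0,0,0,0]]]}}

```text
clock: 11.63
eef_pos: [473.3, -35.0, 58.8]
tool_rot: [-3.142, 0.0, 0.288]
force: [-0.5, -0.3, -0.2]
width: 0.2
```

Run:
```python
from h import *
st()
w=get_image("wrist");q=jarpts(w,0);print(np.percentile(q,[1,99],0).round(1));st()
```

```text
11.63 jig [-0.3 73.8  1.8] w [473.3 -35.   58.8] rot [-180.     0.    16.5] F [-0.49 -0.28 -0.2 ] wd 0.2
[[-17.5 -49.1  16.3]
 [ 24.7  43.3  30.2]]
11.68 jig [-0.3 73.5  1.8] w [473.6 -34.9  58.8] rot [180.   -0.   16.5] F [-1.66  0.51 -0.32] wd -0.2
```

Base at about −50 in my frame and the face at about −55.8. Small steps from here.

Emit:
{"fn": "arm_command", "kwargs": {"rows": [[[0.5,0,0,0,0,0],[1,0,0,0,0,0],[1.5,0,0,0,0,0],[2,0,0,0,0,0],[2.5,0,0,0,0,0],[3,0,0,0,0,0],[3.5,0,0,0,0,0],[4,0,0,0,0,0]]]}}

```text
clock: 12.35
eef_pos: [477.1, -33.9, 58.8]
tool_rot: [3.142, -0.0, 0.288]
force: [-1.7, 0.4, 0.9]
width: 0.4
```

Emit:
{"fn": "arm_command", "kwargs": {"rows": [[[0.4,0,0,0,0,0],[0.8,0,0,0,0,0],[0.8,0,0,0,0,0]]]}}

```text
clock: 12.6
eef_pos: [478.0, -33.6, 58.8]
tool_rot: [3.142, -0.0, 0.288]
force: [-1.3, -0.3, 0.2]
width: -0.0
```

Emit:
{"fn": "arm_command", "kwargs": {"rows": [[[0.4,0,0,0,0,0],[0.8,0,0,0,0,0],[0.8,0,0,0,0,0]]]}}

```text
clock: 12.85
eef_pos: [478.7, -33.4, 58.8]
tool_rot: [3.142, -0.0, 0.288]
force: [-1.3, -0.1, -0.3]
width: -0.0
```

Emit:
{"fn": "arm_command", "kwargs": {"rows": [[[0.4,0,0,0,0,0],[0.4,0,0,0,0,0]]]}}

```text
clock: 13.02
eef_pos: [479.0, -33.3, 58.8]
tool_rot: [-3.142, 0.0, 0.288]
force: [-1.0, -0.4, 0.3]
width: -0.0
```

Emit:
{"fn": "arm_command", "kwargs": {"rows": [[[0.4,0,0,0,0,0],[0.4,0,0,0,0,0]]]}}

```text
clock: 13.18
eef_pos: [479.4, -33.2, 58.8]
tool_rot: [-3.142, -0.0, 0.288]
force: [-1.8, -0.8, -0.3]
width: 0.1
```

Emit:
{"fn": "arm_command", "kwargs": {"rows": [[[0.4,0,0,0,0,0],[0.4,0,0,0,0,0]]]}}

```text
clock: 13.35
eef_pos: [479.6, -33.1, 58.8]
tool_rot: [-3.141, 0.0, 0.288]
force: [-2.6, -1.6, -0.1]
width: -0.1
```

Run:
```python
from h import *
st()
w=get_image("wrist");q=jarpts(w,0);print(np.percentile(q,[1,99],0).round(1));cv2.imwrite("pics/w9.png",w["pixels"][:,:,::-1])
```

```text
13.35 jig [-0.3 67.3  1.8] w [479.6 -33.1  58.8] rot [-180.     0.    16.5] F [-2.57 -1.65 -0.06] wd -0.1
[[-17.5 -55.5  16.5]
 [ 24.7  36.8  30.1]]
```

View pics/w9.png

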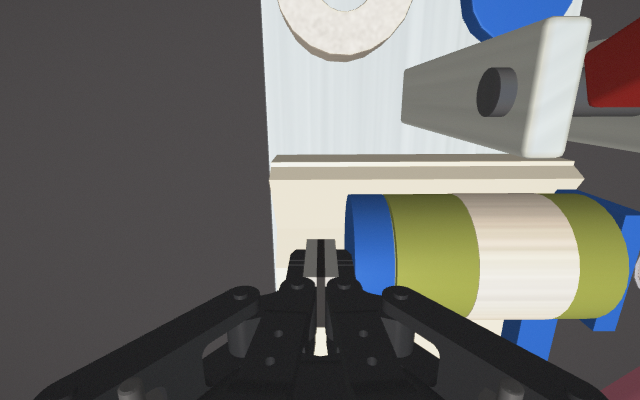

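Emit:
{"fn": "arm_command", "kwargs": {"rows": [[[0.3,0,0,0,0,0],[0.3,0,0,0,0,0]]]}}

```text
clock: 13.57
eef_pos: [479.6, -33.1, 58.8]
tool_rot: [-3.141, 0.001, 0.288]
force: [-3.4, -0.8, 1.2]
width: 0.0
```

Emit:
{"fn": "arm_command", "kwargs": {"rows": [[[0.3,0,0,0,0,0],[0.3,0,0,0,0,0]]]}}

```text
clock: 13.73
eef_pos: [479.6, -33.1, 58.8]
tool_rot: [-3.141, 0.001, 0.288]
force: [-4.1, -2.0, 1.9]
width: -0.3
```

Emit:
{"fn": "arm_command", "kwargs": {"rows": [[[0.3,0,0,0,0,0],[0.3,0,0,0,0,0]]]}}

```text
clock: 13.9
eef_pos: [479.6, -33.1, 58.7]
tool_rot: [-3.141, 0.002, 0.288]
force: [-5.3, -1.8, 2.4]
width: 0.1
```

Emit:
{"fn": "arm_command", "kwargs": {"rows": [[[-1,0,0,0,0,0],[-4,0,0,0,0,0],[-14,0,0,0,0,0],[-25,0,0,0,0,0],[-40,0,-30,0,0,0],[-40,0,-70,0,0,0],[-40,0,-100,0,0,0],[-40,0,-100,0,0,0],[-40,0,-100,0,0,0]]]}}

```text
clock: 14.65
eef_pos: [443.7, -44.1, 160.3]
tool_rot: [3.14, -0.005, 0.289]
force: [-0.3, -0.0, -0.4]
width: 0.3
```

Run:
```python
from h import *
st()
for n in("scene","side"):
    im=get_image(n);P=w2j(pts(im));hsv=cv2.cvtColor(im["pixels"],cv2.COLOR_RGB2HSV)
    q=P[(cv2.inRange(hsv,(18,150,100),(28,255,255))>0)&(abs(P[...,0]-130)<60)&(abs(P[...,1]+45)<60)&(P[...,2]>190)&(P[...,2]<300)]
    print(n,len(q),np.percentile(q,[1,50,99],0).round(1).tolist())
    j=jarpts(im,0);print("jar",np.percentile(j,[1,99],0).round(1).tolist())
w=get_image("wrist");cv2.imwrite("pics/w10.png",w["pixels"][:,:,::-1]);s=get_image("scene");crop(s,240,130,400,260,5,"s10.png")
print(go([165,-50,330]),go([165,-50,210]))
```

```text
14.65 jig [ -0.6 104.8 103.3] w [443.7 -44.1 160.3] rot [179.9  -0.3  16.5] F [-0.33 -0.   -0.43] wd 0.3
scene 191 [[137.9, -79.6, 218.7], [147.0, -38.2, 230.6], [152.6, 3.9, 234.1]]
jar [[-20.9, -53.9, 16.8], [24.6, 35.5, 33.6]]Traceback (most recent call last):
  File "<stdin>", line 6, in <module>
    return _quantile_unchecked(
        a, q, axis, out, overwrite_input, method, keepdims, weights)
    return _ureduce(a,
                    func=_quantile_ureduce_func,
    ...<5 lines>...
                    overwrite_input=overwrite_input,
                    method=method)
    r = func(a, **kwargs)
    result = _quantile(arr,
                       quantiles=q,
    ...<2 lines>...
                       out=out,
                       weights=wgt)
    slices_having_nans = np.isnan(arr[-1, ...])
                                  ~~~^^^^^^^^^
IndexError: index -1 is out of bounds for axis 0 with size 0
```

Run:
```python
from h import *
w=get_image("wrist");cv2.imwrite("pics/w10.png",w["pixels"][:,:,::-1]);s=get_image("scene");crop(s,240,130,400,260,5,"s10.png")
st();print(go([0,105,275]),go([178,-52,275]))
```

```text
14.85 jig [1.000e-01 1.069e+02 1.008e+02] w [441.4 -44.  157.8] rot [-1.80e+02  1.00e-01  1.65e+01] F [ 0.33 -0.54  1.02] wd -0.0
(array([ 1.600e+00, -1.000e-01, -1.742e+02]), array([-0.05,  0.11,  0.02])) (array([ 158.7, -178. , -174.4]), array([-0.05,  0.11,  0.02]))
```

View pics/w10.png

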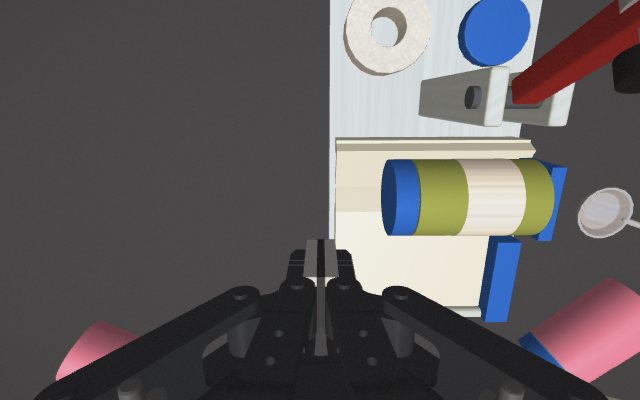

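View pics/s10.png

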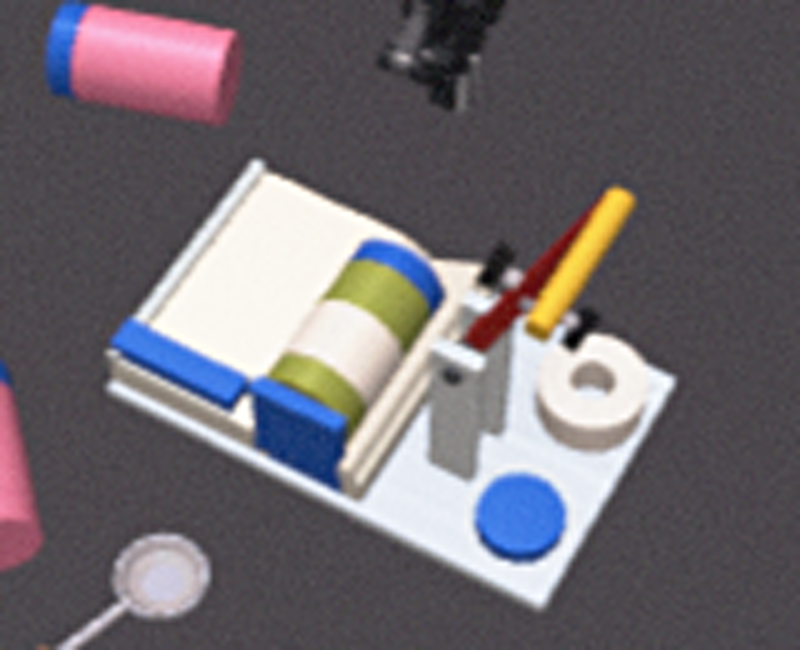

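Emit:
{"fn": "arm_command", "kwargs": {"rows": [[[0,0,-40,0,0,0],[0,0,-80,0,0,0],[0,0,-120,0,0,0],[0,0,-160,0,0,0],[10,-10,-175,0,0,0],[35,-40,-175,0,0,0],[60,-68,-175,0,0,0],[85,-96,-175,0,0,0],[110,-124,-175,0,0,0],[135,-152,-175,0,0,0],[158,-178,-175,0,0,0],[158,-178,-175,0,0,0],[158,-178,-175,0,0,0],[158,-178,-175,0,0,0],[158,-178,-175,0,0,0]]]}}

```text
clock: 16.1
eef_pos: [542.8, 169.7, 333.1]
tool_rot: [3.141, 0.002, 0.286]
force: [0.5, 0.5, -0.1]
width: 0.2
```

Run:
```python
from h import *
s=get_image("side");crop(s,200,20,380,200,3.3,"d11.png")
w=get_image("wrist");cv2.imwrite("pics/w11.png",w["pixels"][:,:,::-1])
st();print(go([178,-52,205]))
```

```text
16.2 jig [176.3 -51.1 276.8] w [542.9 169.9 333.8] rot [180.    0.   16.4] F [-0.37 -0.03  0.18] wd -0.0
(array([ 0.9, -1.7, 71.8]), array([ 0.01,  0.02, -0.12]))
```

View pics/d11.png

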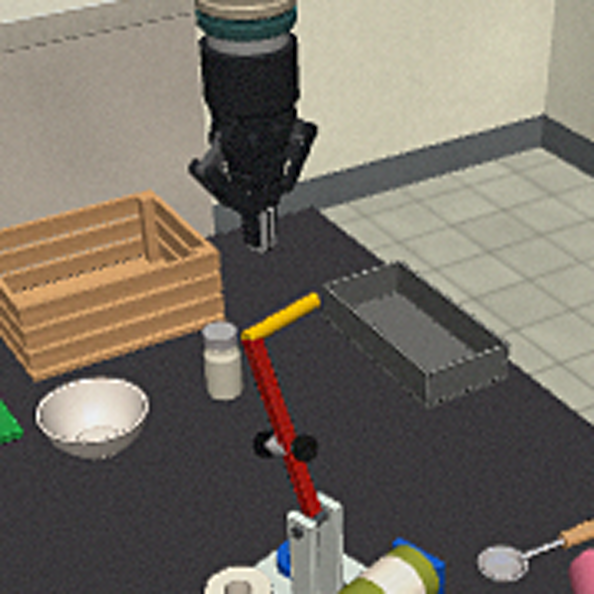

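Emit:
{"fn": "arm_command", "kwargs": {"rows": [[[1,0,35,0,0,0],[1,0,60,0,0,0],[1,0,72,0,0,0],[1,0,72,0,0,0],[1,5,72,0,0,0],[1,10,72,0,0,0],[1,14,72,0,0,0],[1,17,72,0,0,0],[1,20,71,0,0,0]]]}}

```text
clock: 16.95
eef_pos: [549.6, 155.4, 263.7]
tool_rot: [-3.136, -0.002, 0.289]
force: [-1.7, 9.1, -0.5]
width: -0.3
```

Run:
```python
from h import *
st()
s=get_image("side");crop(s,200,20,380,200,3.3,"d12.png")
```

```text
16.95 jig [160.6 -53.5 206.7] w [549.6 155.4 263.7] rot [-1.797e+02 -1.000e-01  1.660e+01] F [-1.67  9.11 -0.53] wd -0.3
```

View pics/d12.png

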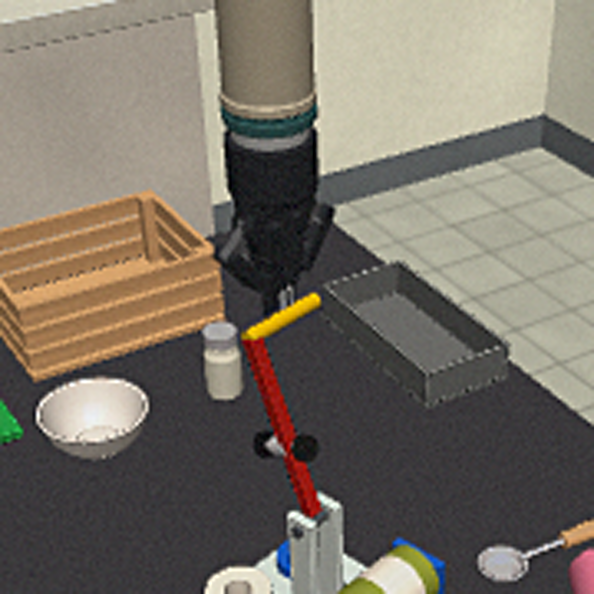

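Emit:
{"fn": "arm_command", "kwargs": {"rows": [[[0,5,-2,0,0,0],[0,11,-4,0,0,0],[0,17,-5.5,0,0,0],[0,23,-7,0,0,0],[0,29,-8.5,0,0,0],[0,35,-9.5,0,0,0],[0,41,-10.5,0,0,0],[0,47,-11,0,0,0],[0,53,-11.5,0,0,0],[0,59,-12,0,0,0],[0,65,-12,0,0,0],[0,71,-11.8,0,0,0],[0,77,-11.5,0,0,0],[0,83,-11,0,0,0],[0,89,-10,0,0,0],[0,95,-9,0,0,0],[0,101,-7.7,0,0,0],[0,107,-6.3,0,0,0],[0,112,-5,0,0,0],[0,115,-4,0,0,0]]]}}

```text
clock: 18.67
eef_pos: [583.2, 44.3, 268.2]
tool_rot: [-3.138, -0.003, 0.29]
force: [-0.4, 6.3, 3.8]
width: 0.2
```

Run:
```python
from h import *
st()
s=get_image("side");crop(s,200,60,380,240,3.3,"d13.png")
```

```text
18.67 jig [ 44.4 -54.1 211.2] w [583.2  44.3 268.2] rot [-179.8   -0.2   16.6] F [-0.42  6.26  3.77] wd 0.2
```

View pics/d13.png

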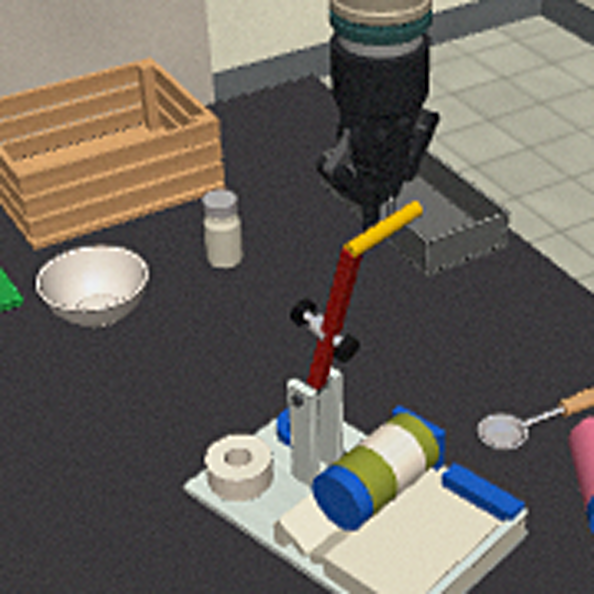

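Emit:
{"fn": "arm_command", "kwargs": {"rows": [[[0,5,1.2,0,0,0],[0,10,2.7,0,0,0],[0,15,4.4,0,0,0],[0,20,6.6,0,0,0],[0,25,9,0,0,0],[0,30.6,11.6,0,0,0],[0,36,14.5,0,0,0],[0,41,17.5,0,0,0],[0,46,20.5,0,0,0],[0,51,24,0,0,0],[0,56,27.5,0,0,0],[0,61,31,0,0,0],[0,65.5,35,0,0,0],[0,70,39,0,0,0],[0,74.5,43,0,0,0],[0,78.5,47,0,0,0],[0,82,51,0,0,0],[0,84,53,0,0,0]]]}}

```text
clock: 20.22
eef_pos: [606.9, -37.3, 214.1]
tool_rot: [-3.14, -0.002, 0.289]
force: [-0.1, 5.3, 2.1]
width: 0.2
```

Run:
```python
from h import *
st()
s=get_image("side");crop(s,200,60,380,240,3.3,"d14.png")
```

```text
20.22 jig [-40.5 -53.6 157.1] w [606.9 -37.3 214.1] rot [-1.799e+02 -1.000e-01  1.660e+01] F [-0.05  5.31  2.09] wd 0.2
```

View pics/d14.png

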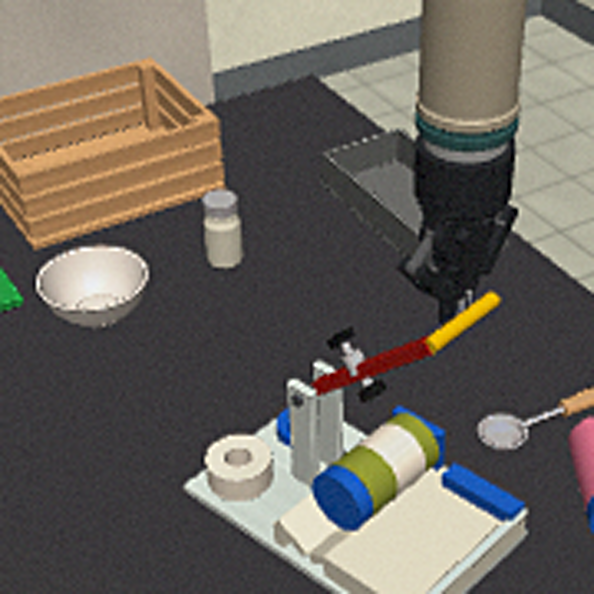

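Emit:
{"fn": "arm_command", "kwargs": {"rows": [[[0,-5,0,0,0,0],[0,-5,-20,0,0,0],[0,-5,-45,0,0,0],[0,8,-45,0,0,0],[0,18,-45,0,0,0],[0,18,-45,0,0,0],[0,18,-35,0,0,0],[0,18,-30,0,0,0],[0,20,-27,0,0,0],[0,22,-24,0,0,0],[0,24,-21,0,0,0]]]}}

```text
clock: 21.18
eef_pos: [612.6, -62.3, 234.5]
tool_rot: [3.141, 0.002, 0.288]
force: [-1.7, -1.9, 9.3]
width: 0.0
```

Run:
```python
from h import *
st()
s=get_image("side");crop(s,240,60,420,240,3.3,"d15.png")
```

```text
21.18 jig [-66.1 -51.9 177.5] w [612.6 -62.3 234.5] rot [1.799e+02 1.000e-01 1.650e+01] F [-1.66 -1.95  9.35] wd 0.0
```

View pics/d15.png

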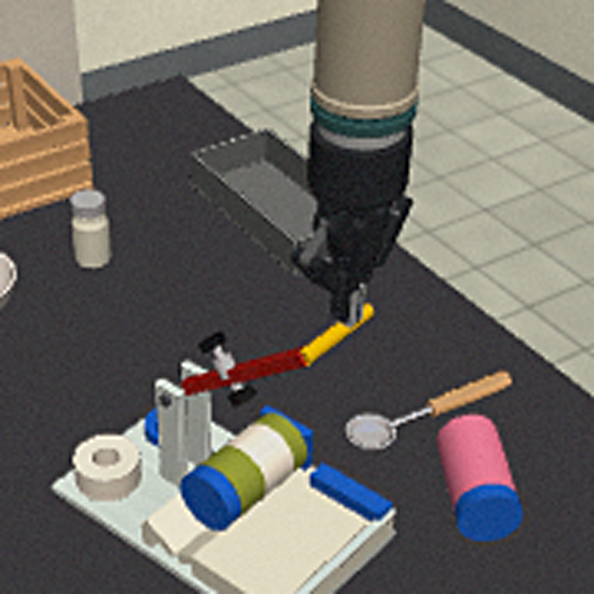

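Emit:
{"fn": "arm_command", "kwargs": {"rows": [[[0,3,4,0,0,0],[0,5.5,8,0,0,0],[0,8,12,0,0,0],[0,10.5,16,0,0,0],[0,13,20,0,0,0],[0,16,24,0,0,0],[0,18,28,0,0,0],[0,20,32,0,0,0],[0,22,36,0,0,0],[0,24,40,0,0,0],[0,25.5,44,0,0,0],[0,27,48,0,0,0],[0,28.5,52,0,0,0],[0,30,56,0,0,0],[0,31,59,0,0,0],[0,32,61,0,0,0],[0,32,62,0,0,0]]]}}

```text
clock: 22.65
eef_pos: [622.6, -95.4, 172.8]
tool_rot: [3.137, -0.0, 0.287]
force: [-0.6, -5.1, 6.8]
width: 0.4
```

Run:
```python
from h import *
st()
s=get_image("side");crop(s,240,60,420,240,3.3,"d16.png")
```

```text
22.65 jig [-100.7  -52.1  115.8] w [622.6 -95.4 172.8] rot [179.7  -0.   16.4] F [-0.57 -5.14  6.83] wd 0.4
```

View pics/d16.png

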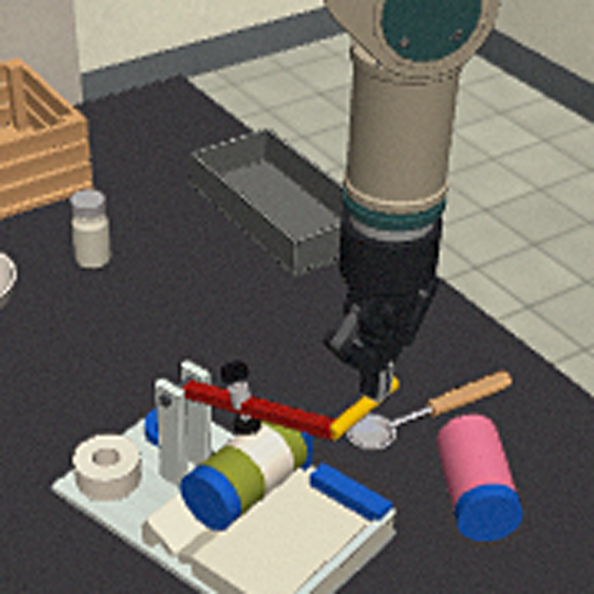

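Emit:
{"fn": "arm_command", "kwargs": {"rows": [[[0,0,-2,0,0,0],[0,0,-4,0,0,0],[0,0,-4,0,0,0],[0,0.5,0,0,0,0],[0,0.5,1,0,0,0],[0,0.5,2,0,0,0]]]}}

```text
clock: 23.2
eef_pos: [622.7, -92.1, 170.9]
tool_rot: [-3.141, -0.001, 0.289]
force: [-0.5, -0.0, 5.9]
width: 0.1
```

Emit:
{"fn": "arm_command", "kwargs": {"rows": [[[0,0.3,1,0,0,0],[0,0.6,2,0,0,0],[0,0.6,2,0,0,0]]]}}

```text
clock: 23.45
eef_pos: [622.9, -92.7, 169.0]
tool_rot: [-3.141, -0.001, 0.289]
force: [-0.3, 0.4, 3.6]
width: 0.3
```

Emit:
{"fn": "arm_command", "kwargs": {"rows": [[[0,0.3,1,0,0,0],[0,0.6,2,0,0,0],[0,0.6,2,0,0,0]]]}}

```text
clock: 23.7
eef_pos: [623.0, -93.2, 166.9]
tool_rot: [-3.141, -0.001, 0.289]
force: [0.3, 0.2, 4.8]
width: -0.3
```

Emit:
{"fn": "arm_command", "kwargs": {"rows": [[[0,0.3,1,0,0,0],[0,0.6,2,0,0,0],[0,0.6,2,0,0,0]]]}}

```text
clock: 23.95
eef_pos: [623.2, -93.8, 164.9]
tool_rot: [-3.141, -0.001, 0.288]
force: [0.6, 0.2, 4.2]
width: -0.2
```

Emit:
{"fn": "arm_command", "kwargs": {"rows": [[[0,0.2,1,0,0,0],[0,0.4,2,0,0,0],[0,0.6,3,0,0,0],[0,0.8,4,0,0,0]]]}}

```text
clock: 24.28
eef_pos: [623.5, -94.8, 161.1]
tool_rot: [3.142, -0.001, 0.289]
force: [-0.0, 0.9, 5.8]
width: 0.2
```

Emit:
{"fn": "arm_command", "kwargs": {"rows": [[[0,0.2,1,0,0,0],[0,0.4,2,0,0,0]]]}}

```text
clock: 24.45
eef_pos: [623.6, -95.3, 159.1]
tool_rot: [3.141, -0.001, 0.288]
force: [-0.1, -0.3, 4.5]
width: -0.2
```

Emit:
{"fn": "arm_command", "kwargs": {"rows": [[[0,0.2,1,0,0,0],[0,0.4,2,0,0,0]]]}}

```text
clock: 24.62
eef_pos: [623.8, -95.8, 157.1]
tool_rot: [3.141, -0.001, 0.288]
force: [-0.5, 1.3, 5.7]
width: -0.1
```

Emit:
{"fn": "arm_command", "kwargs": {"rows": [[[0,0.2,1,0,0,0],[0,0.4,2,0,0,0]]]}}

```text
clock: 24.78
eef_pos: [623.9, -96.2, 155.1]
tool_rot: [3.141, -0.001, 0.288]
force: [-0.9, 0.3, 5.2]
width: -0.4
```

Run:
```python
from h import *
st()
s=get_image("side");crop(s,280,120,400,240,5,"d17.png");st()
```

```text
24.78 jig [-101.8  -53.2   98.1] w [623.9 -96.2 155.1] rot [ 1.80e+02 -1.00e-01  1.65e+01] F [-0.94  0.34  5.24] wd -0.4
24.83 jig [-101.9  -53.2   98. ] w [624.  -96.3 155. ] rot [ 1.80e+02 -1.00e-01  1.65e+01] F [1.09 0.96 4.76] wd -0.0
```

View pics/d17.png

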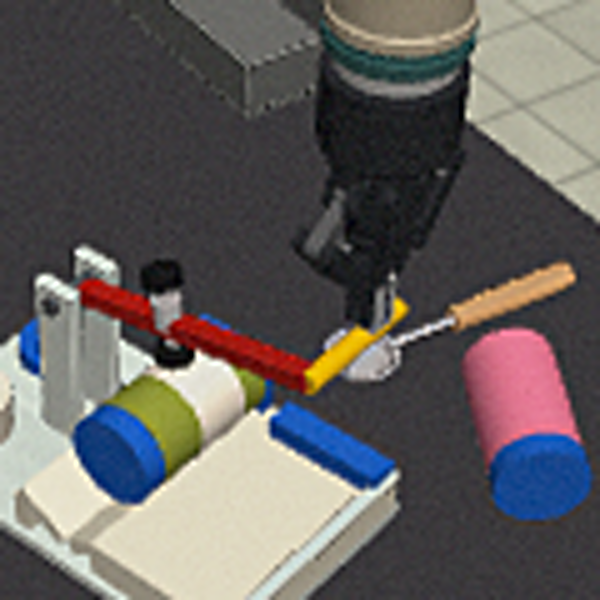

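Emit:
{"fn": "arm_command", "kwargs": {"rows": [[[0,0.2,1,0,0,0],[0,0.3,2,0,0,0]]]}}

```text
clock: 25.0
eef_pos: [624.1, -96.6, 153.2]
tool_rot: [3.141, -0.001, 0.288]
force: [0.6, 0.4, 5.9]
width: 0.1
```

Emit:
{"fn": "arm_command", "kwargs": {"rows": [[[0,0.2,1,0,0,0],[0,0.3,2,0,0,0]]]}}

```text
clock: 25.17
eef_pos: [624.2, -97.0, 151.2]
tool_rot: [3.141, -0.001, 0.288]
force: [0.3, 0.1, 5.9]
width: -0.4
```

Emit:
{"fn": "arm_command", "kwargs": {"rows": [[[0,0.2,1,0,0,0],[0,0.3,2,0,0,0]]]}}

```text
clock: 25.33
eef_pos: [624.3, -97.4, 149.2]
tool_rot: [3.141, -0.001, 0.288]
force: [0.4, -0.7, 5.8]
width: 0.0
```

Emit:
{"fn": "arm_command", "kwargs": {"rows": [[[0,0.2,1,0,0,0],[0,0.3,2,0,0,0]]]}}

```text
clock: 25.5
eef_pos: [624.4, -97.7, 147.2]
tool_rot: [3.141, -0.001, 0.288]
force: [0.4, -1.3, 5.5]
width: -0.1
```

Run:
```python
from h import *
s=get_image("side");crop(s,280,120,400,240,5,"d18.png");st()
```

```text
25.55 jig [-103.4  -53.2   90. ] w [624.4 -97.7 147. ] rot [ 1.799e+02 -1.000e-01  1.650e+01] F [ 0.13 -0.15  5.16] wd -0.5
```

View pics/d18.png

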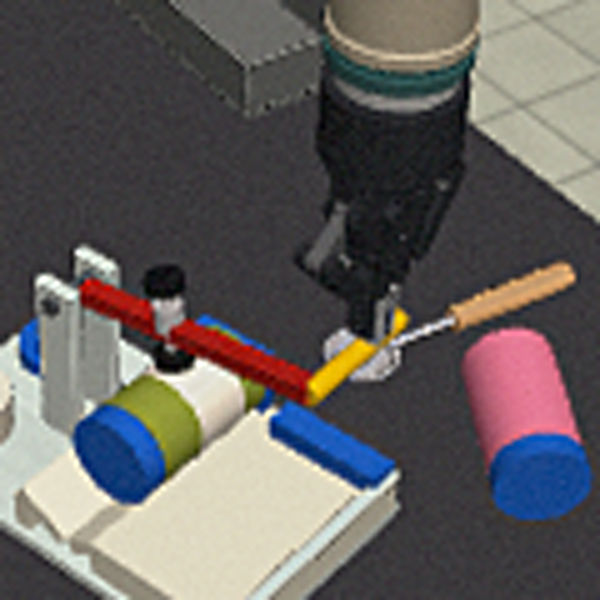

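Emit:
{"fn": "arm_command", "kwargs": {"rows": [[[0,0.1,1,0,0,0],[0,0.2,2,0,0,0]]]}}

```text
clock: 25.72
eef_pos: [624.5, -98.1, 145.3]
tool_rot: [3.14, -0.001, 0.288]
force: [1.2, -0.3, 5.1]
width: 0.0
```

Emit:
{"fn": "arm_command", "kwargs": {"rows": [[[0,0.1,1,0,0,0],[0,0.2,2,0,0,0]]]}}

```text
clock: 25.88
eef_pos: [624.6, -98.3, 143.3]
tool_rot: [3.14, -0.001, 0.288]
force: [0.6, -0.2, 5.5]
width: 0.2
```

Emit:
{"fn": "arm_command", "kwargs": {"rows": [[[0,0.1,1,0,0,0],[0,0.2,2,0,0,0]]]}}

```text
clock: 26.05
eef_pos: [624.6, -98.6, 141.3]
tool_rot: [3.14, -0.001, 0.288]
force: [0.8, -0.2, 5.1]
width: 0.1
```

Emit:
{"fn": "arm_command", "kwargs": {"rows": [[[0,0.1,1,0,0,0],[0,0.2,2,0,0,0]]]}}

```text
clock: 26.22
eef_pos: [624.7, -98.9, 139.3]
tool_rot: [3.14, -0.001, 0.288]
force: [0.7, -0.8, 4.9]
width: 0.2
```

Run:
```python
from h import *
s=get_image("side");crop(s,280,120,400,240,5,"d19.png");st()
```

```text
26.27 jig [-104.6  -53.2   82.1] w [624.7 -98.9 139.1] rot [ 1.799e+02 -1.000e-01  1.650e+01] F [ 2.03 -0.8   5.59] wd -0.1
```

View pics/d19.png

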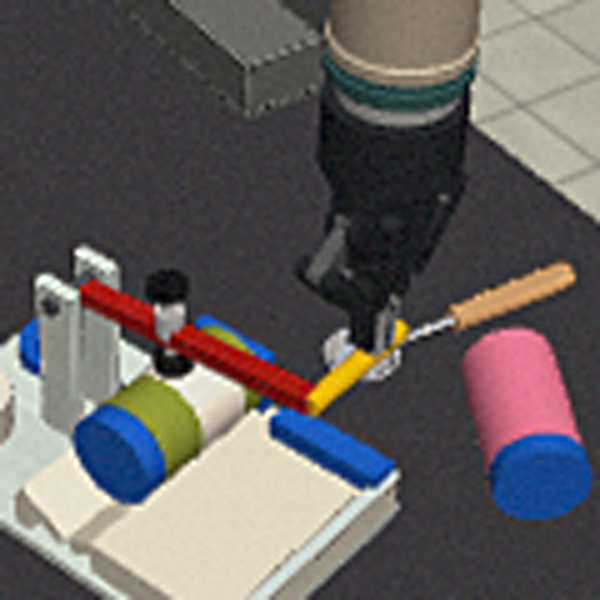

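Emit:
{"fn": "arm_command", "kwargs": {"rows": [[[0,0,1,0,0,0],[0,0.1,2,0,0,0]]]}}

```text
clock: 26.43
eef_pos: [624.8, -99.1, 137.4]
tool_rot: [3.14, -0.001, 0.288]
force: [0.4, -1.9, 5.3]
width: 0.1
```

Emit:
{"fn": "arm_command", "kwargs": {"rows": [[[0,0,1,0,0,0],[0,0.1,2,0,0,0]]]}}

```text
clock: 26.6
eef_pos: [624.9, -99.4, 135.4]
tool_rot: [3.139, -0.001, 0.288]
force: [1.4, -0.3, 6.4]
width: -0.0
```

Emit:
{"fn": "arm_command", "kwargs": {"rows": [[[0,0,1,0,0,0],[0,0.1,2,0,0,0]]]}}

```text
clock: 26.77
eef_pos: [624.9, -99.5, 133.4]
tool_rot: [3.139, -0.001, 0.288]
force: [1.3, -1.2, 4.4]
width: 0.4
```

Emit:
{"fn": "arm_command", "kwargs": {"rows": [[[0,0,1,0,0,0],[0,0.1,2,0,0,0]]]}}

```text
clock: 26.93
eef_pos: [625.0, -99.7, 131.4]
tool_rot: [3.139, -0.002, 0.288]
force: [-0.1, -1.9, 5.4]
width: 0.1
```

Emit:
{"fn": "arm_command", "kwargs": {"rows": [[[0,0,1,0,0,0],[0,0,2,0,0,0]]]}}

```text
clock: 27.1
eef_pos: [625.0, -99.9, 129.4]
tool_rot: [3.139, -0.002, 0.288]
force: [0.7, -1.6, 5.9]
width: -0.0
```

Emit:
{"fn": "arm_command", "kwargs": {"rows": [[[0,0,1,0,0,0],[0,0,2,0,0,0]]]}}

```text
clock: 27.27
eef_pos: [625.1, -100.0, 127.5]
tool_rot: [3.139, -0.002, 0.288]
force: [0.5, -1.5, 5.5]
width: -0.2
```

Emit:
{"fn": "arm_command", "kwargs": {"rows": [[[0,0,1,0,0,0],[0,0,2,0,0,0]]]}}

```text
clock: 27.43
eef_pos: [625.1, -100.1, 125.4]
tool_rot: [3.139, -0.002, 0.288]
force: [0.4, -1.0, 6.3]
width: -0.0
```

Run:
```python
from h import *
s=get_image("side");crop(s,280,120,400,240,5,"d20.png");st()
```

```text
27.48 jig [-105.9  -53.2   68.3] w [ 625.1 -100.2  125.3] rot [ 1.798e+02 -1.000e-01  1.650e+01] F [ 1.61 -2.05  5.26] wd 0.4
```

View pics/d20.png

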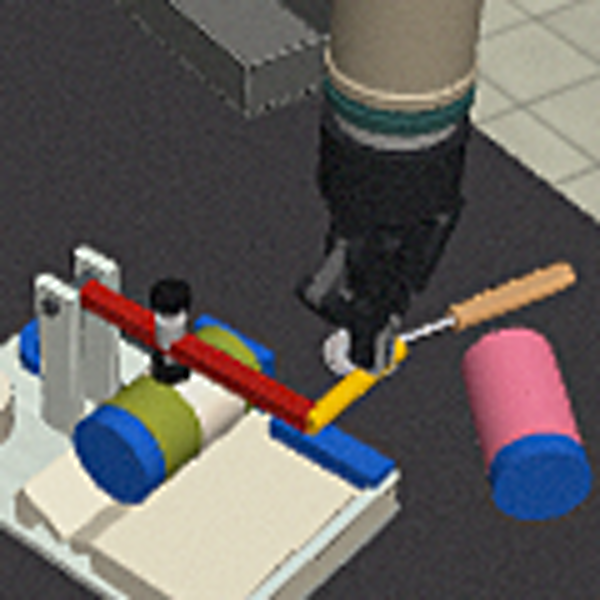

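Emit:
{"fn": "arm_command", "kwargs": {"rows": [[[0,0,1,0,0,0],[0,0,2,0,0,0]]]}}

```text
clock: 27.65
eef_pos: [625.2, -100.2, 123.5]
tool_rot: [3.138, -0.002, 0.288]
force: [2.1, -2.0, 5.5]
width: 0.1
```

Emit:
{"fn": "arm_command", "kwargs": {"rows": [[[0,0,1,0,0,0],[0,0,2,0,0,0]]]}}

```text
clock: 27.82
eef_pos: [625.2, -100.3, 121.5]
tool_rot: [3.138, -0.002, 0.287]
force: [0.7, -2.3, 6.2]
width: -0.1
```

Emit:
{"fn": "arm_command", "kwargs": {"rows": [[[0,0,1,0,0,0],[0,0,2,0,0,0]]]}}

```text
clock: 27.98
eef_pos: [625.2, -100.4, 119.5]
tool_rot: [3.138, -0.002, 0.287]
force: [0.8, -1.6, 6.0]
width: -0.1
```

Emit:
{"fn": "arm_command", "kwargs": {"rows": [[[0,0,1,0,0,0],[0,0,2,0,0,0]]]}}

```text
clock: 28.15
eef_pos: [625.2, -100.4, 117.5]
tool_rot: [3.138, -0.002, 0.287]
force: [1.1, -2.9, 5.7]
width: -0.1
```

Emit:
{"fn": "arm_command", "kwargs": {"rows": [[[0,-0.2,1,0,0,0],[0,-0.4,2,0,0,0]]]}}

```text
clock: 28.32
eef_pos: [625.2, -100.4, 115.5]
tool_rot: [3.138, -0.002, 0.287]
force: [1.1, -2.7, 4.2]
width: -0.1
```

Emit:
{"fn": "arm_command", "kwargs": {"rows": [[[0,-0.2,1,0,0,0],[0,-0.4,2,0,0,0]]]}}

```text
clock: 28.48
eef_pos: [625.2, -100.3, 113.7]
tool_rot: [3.137, -0.002, 0.287]
force: [0.5, -4.0, 7.1]
width: -0.1
```

Emit:
{"fn": "arm_command", "kwargs": {"rows": [[[0,-0.2,1,0,0,0],[0,-0.4,2,0,0,0]]]}}

```text
clock: 28.65
eef_pos: [625.2, -100.3, 112.0]
tool_rot: [3.137, -0.002, 0.287]
force: [0.8, -3.8, 8.4]
width: -0.1
```

Run:
```python
from h import *
s=get_image("side");crop(s,280,120,400,240,5,"d21.png");st()
```

```text
28.7 jig [-106.1  -53.3   54.9] w [ 625.2 -100.3  111.9] rot [ 1.797e+02 -1.000e-01  1.640e+01] F [ 0.12 -3.92  7.76] wd -0.1
```

View pics/d21.png

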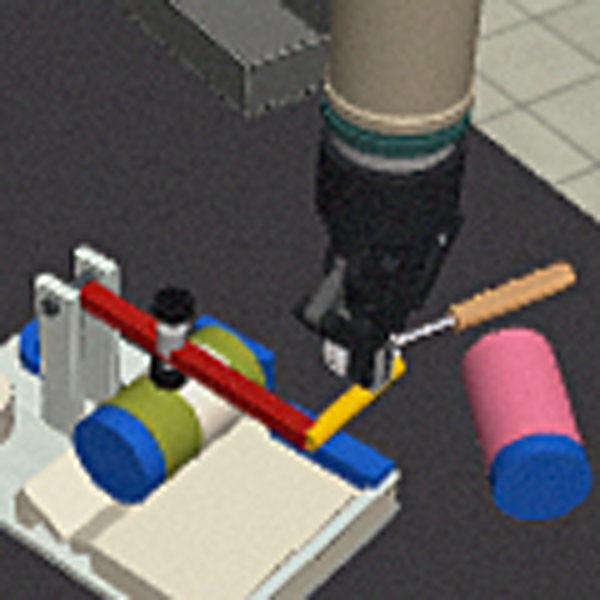

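Emit:
{"fn": "arm_command", "kwargs": {"rows": [[[0,0.4,0.5,0,0,0],[0,0.8,1,0,0,0]]]}}

```text
clock: 28.87
eef_pos: [625.2, -100.4, 111.1]
tool_rot: [3.138, -0.002, 0.287]
force: [-0.6, -1.8, 9.2]
width: -0.1
```

Emit:
{"fn": "arm_command", "kwargs": {"rows": [[[0,0,0.5,0,0,0],[0,0,1,0,0,0]]]}}

```text
clock: 29.03
eef_pos: [625.2, -100.4, 110.2]
tool_rot: [3.138, -0.002, 0.287]
force: [-0.0, -2.9, 10.1]
width: -0.0
```

Run:
```python
from h import *
st()
```

```text
29.03 jig [-106.2  -53.3   53.2] w [ 625.2 -100.4  110.2] rot [ 1.798e+02 -1.000e-01  1.650e+01] F [-0.03 -2.89 10.14] wd -0.0
```

Emit:
{"fn": "arm_command", "kwargs": {"rows": [[[0,0,0.5,0,0,0],[0,0,0.9,0,0,0]]]}}

```text
clock: 29.2
eef_pos: [625.2, -100.3, 109.4]
tool_rot: [3.138, -0.002, 0.287]
force: [-0.5, -1.6, 10.7]
width: 0.0
```

Emit:
{"fn": "arm_command", "kwargs": {"rows": [[[0,0,0,0,0,0]]]}}

```text
clock: 29.28
eef_pos: [625.2, -100.3, 109.4]
tool_rot: [3.138, -0.002, 0.287]
force: [0.1, -3.4, 9.3]
width: -0.1
```

Emit:
{"fn": "arm_command", "kwargs": {"rows": [[[0,0,0,0,0,0]]]}}

```text
clock: 29.37
eef_pos: [625.3, -100.3, 109.4]
tool_rot: [3.138, -0.002, 0.287]
force: [-0.6, -2.3, 9.2]
width: -0.1
```

Emit:
{"fn": "arm_command", "kwargs": {"rows": [[[0,0,-2,0,0,0],[0,0,-8,0,0,0],[0,0,-25,0,0,0],[0,0,-55,0,0,0],[0,0,-90,0,0,0],[0,0,-130,0,0,0],[0,0,-160,0,0,0],[0,0,-160,0,0,0],[0,0,-160,0,0,0]]]}}

```text
clock: 30.12
eef_pos: [624.7, -98.0, 269.6]
tool_rot: [3.141, -0.003, 0.289]
force: [0.5, -0.2, -0.8]
width: 0.4
```

Run:
```python
from h import *
st()
s=get_image("scene");crop(s,240,130,400,260,5,"s22.png");d=get_image("side");crop(d,240,110,400,240,5,"d22.png")
for im in(s,d):
    P=w2j(pts(im));hsv=cv2.cvtColor(im["pixels"],cv2.COLOR_RGB2HSV)
    q=P[(cv2.inRange(hsv,(18,150,100),(28,255,255))>0)&(abs(P[...,0]+105)<30)&(abs(P[...,1]+45)<60)&(P[...,2]>20)&(P[...,2]<90)]
    if len(q):print("handle",len(q),np.percentile(q,[2,50,98],0).round(1).tolist())
    j=jarpts(im,0)
    if len(j):print("jar",np.percentile(j,[1,99],0).round(1).tolist())
w=get_image("wrist");cv2.imwrite("pics/w22.png",w["pixels"][:,:,::-1]);j=jarpts(w,0);print("wjar",np.percentile(j,[1,99],0).round(1).tolist() if len(j) else 0)
```

```text
30.12 jig [-103.7  -53.4  212.6] w [624.7 -98.  269.6] rot [179.9  -0.2  16.5] F [ 0.47 -0.2  -0.77] wd 0.4
handle 110 [[-107.4, -80.1, 44.8], [-100.6, -43.6, 51.6], [-94.9, -0.9, 55.7]]
jar [[-105.7, -68.4, 17.5], [24.6, 36.6, 55.2]]
handle 110 [[-112.4, -79.6, 44.3], [-108.3, -37.5, 52.1], [-100.3, 3.1, 55.8]]
jar [[-112.1, -65.6, -3.9], [17.6, 36.7, 55.3]]
wjar [[-108.6, -67.1, 7.5], [24.4, 36.3, 53.2]]
```

View pics/s22.png

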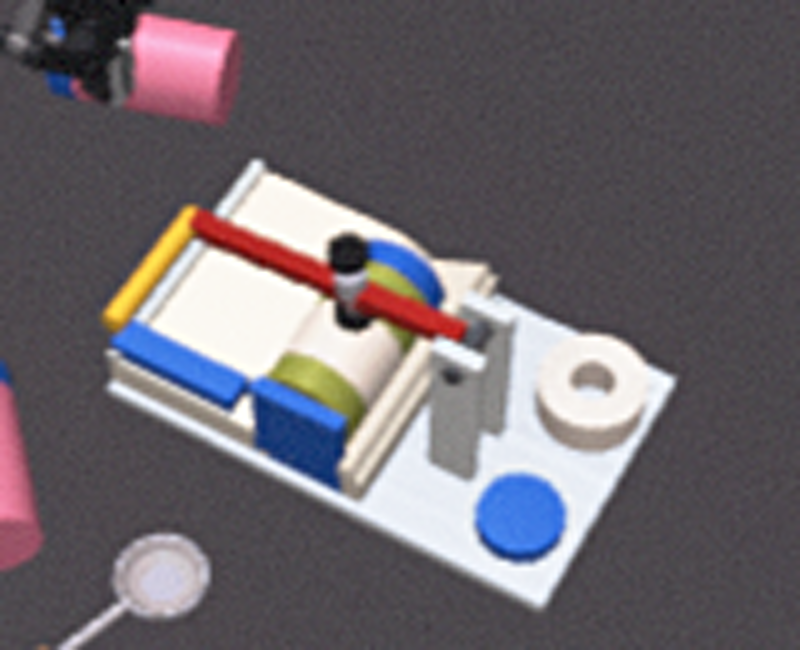

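View pics/d22.png

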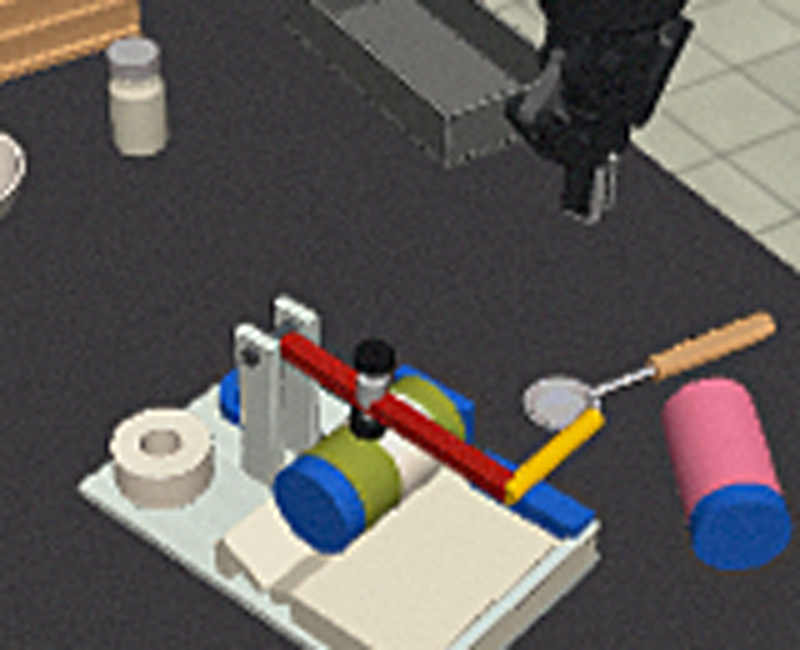

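View pics/w22.png

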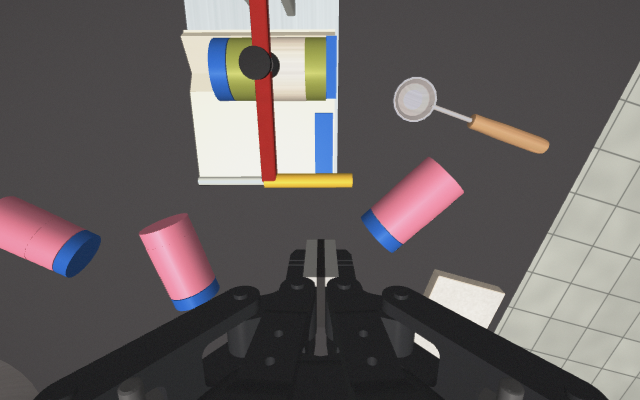

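```bash
python3 -c "
from cell import order
print(order.finish_job())"
```

```text
the job is handed in; nothing more can be done
None
```

The jar is rolled in, home against the stop and clamped, and the job was handed in at about 30 s with the gripper clear. No verdict is reported, so what follows are my own checks.

- **Rolling:** I pushed the jar over the edge from behind with two fingertips, and it settled level in the vee. There was no measurable push force when I checked during the roll.
- **Sliding:** I moved it along the vee from its lid end with 1–2 N. At the stop the tool stalled while the force rose to about 5.6 N. After clamping, the lid seam was within 0.2 mm of its home position (y 36.6 against 36.8 mm).
- **Clamping:** I swung the clamp down by its handle and felt the pad touch at about −0.07 rad. I pressed on for about 5 mm at the handle, to 10.7 N while still moving. Both the force and the travel give about 12 to 12.5 N on the jar.

**Small disagreements:**
- The handle force relaxed to about 9.2 N while I held still. I put this down to hinge friction, because the handle did not move.
- There was 2–4 N of sideways drag on the handle while pressing. It has little effect on the pad force at that angle.
- After I let go, the depth cameras put the handle's top at about 55.5 mm, against 52.4 mm from the arm at the press. I took this as depth noise, since an earlier reading of the same kind was off by about 2 mm, so that the clamp did not spring back rests on the hinge friction.

In the last pictures the label roll, spare lid, spoon, salt and pink jars looked undisturbed. The upright jars were out of those views, and only the edge of the bowl showed.

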